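# Ready the herb press for a batch of root

### The job

Get the press ready for the next batch: slide every loose press plate along the counter, without lifting it, until it lies wholly on the slate mat. Take the locating pin, set its tip on the press's slide bar and slide it along until it drops into the hole, and leave it fully home with its collar on the bar; only then pour all the root chunks from the cup into the pan, and stand the empty cup upright on the counter again. Leave the amber jar on the counter where it stands.

Things in the scene. Friction and masses are not known exactly. Their poses are not given: they have to be found in the camera images.
- press_bed: fixed grey bed of a small press, 100 mm (its x) by 270 mm (its y), origin under its centre on the counter. Two low aluminium rails along its y, tops 26 mm above the counter, hold a slide bar (see bar_top)
- bar_top (a point): point 36 mm above the bed's origin, axes as the bed's, in the flat top face of the fixed aluminium slide bar: 54 mm wide, 170 mm long along y, its middle not always here. In the bar's top is one round blind hole, 18 mm across, 24 mm deep, 1.5 mm chamfer, on the centreline (x = 0 here); how far along y is not known: anywhere from -35 to +35 mm. The bar's top reaches at least 50 mm to each side of here
- pin_tip (a point): lower end of the steel locating pin, on its axis; z runs up the pin. From the tip up: a shank 14 mm thick and 22 mm long, its lowest 6 mm tapering to an 8 mm flat end; a collar 34 mm across, 6 mm thick; a dark round grip 22 mm across, 50 mm tall. About 0.12 kg. When home the collar lies on the bar, the tip 22 mm below the bar's top
- pin_grip (a point): middle of the pin's grip, on its axis, 54 mm above its tip (the grip spans 28 to 78 mm above the tip). The pin starts upright in the hole of a fixed wooden block 60 x 60 mm, 40 mm high, collar on the block; lifting it 30 mm frees it
- mat: flat slate-grey mat let into the counter (no step), 120 mm (its x) by 260 mm (its y), origin at its centre
- cup_mid (a point): middle of the open steel cup, half-way up (42.5 mm above its foot), z up its axis: 85 mm tall, outside 54 mm across at the foot widening to 68 mm at the rim (61 mm half-way up), walls 3 mm, about 0.13 kg; it holds the root chunks, which slide out when it is tipped past about 110 degrees from upright
- pan_floor (a point): centre of the inner floor of a fixed round steel pan, 6 mm above the counter: rim 156 mm across and 55 mm above the counter, foot 124 mm across, walls 4 mm
- jar: amber jar 76 mm across, 110 mm tall, standing beside the pan, with an orange lid; not part of the job; origin under its centre
- plate1_knob (a point): press plate 1 (may be absent): flat round steel disc 76 mm across and 10 mm thick, about 0.45 kg, lying on the counter, with a dark knob 22 mm across and 40 mm tall in its centre; this point is the middle of the knob, 30 mm above the disc's underside
- plate2_knob (a point): press plate 2 (may be absent): flat round steel disc 76 mm across and 10 mm thick, about 0.45 kg, lying on the counter, with a dark knob 22 mm across and 40 mm tall in its centre; this point is the middle of the knob, 30 mm above the disc's underside
- plate3_knob (a point): press plate 3 (may be absent): flat round steel disc 76 mm across and 10 mm thick, about 0.45 kg, lying on the counter, with a dark knob 22 mm across and 40 mm tall in its centre; this point is the middle of the knob, 30 mm above the disc's underside
- chunk1_mid (a point): centre of brown dried-root chunk 1 (always there), 20 x 15 x 13 mm, about 12 g, at first in the cup
- chunk2_mid (a point): centre of brown dried-root chunk 2 (always there), 20 x 15 x 13 mm, about 12 g, at first in the cup
- chunk3_mid (a point): centre of brown dried-root chunk 3 (always there), 20 x 15 x 13 mm, about 12 g, at first in the cup
- chunk4_mid (a point): centre of brown dried-root chunk 4 (always there), 20 x 15 x 13 mm, about 12 g, at first in the cup
- chunk5_mid (a point): centre of brown dried-root chunk 5 (may be absent), 20 x 15 x 13 mm, about 12 g, at first in the cup
- chunk6_mid (a point): centre of brown dried-root chunk 6 (may be absent), 20 x 15 x 13 mm, about 12 g, at first in the cup
Mind the look-alikes: they are no part of the job. Leave any pink or red look-alike of the part that bears plate2_knob alone.

How it is judged:
By the outcome, as a careful person would: the job done as asked, in the order asked, and still so for the second after the job is handed in, with the robot touching nothing.
Of plate1, plate2, plate3 only 2 to 3 are there at a start; the rules pass over those that are not, and their reading is None.
Of chunk5, chunk6 only 1 to 2 are there at a start; the rules pass over those that are not, and their reading is None.
At some moment in a run one of plate1, plate2, plate3 may be knocked a few centimetres aside while the robot is not near it.
It also fails if it takes over 208 s, if anything falls off the work surface, if the arm or the gripper's body presses on something with over 40 N, if the wrist force passes 120 N, or if a joint passes its speed limit or range.

### The arm

A 6-joint arm with a two-finger parallel gripper is mounted at the origin on the work surface. World frame = base frame: x ahead of the robot, y to its left, z up, the work surface at z = 0. Lengths are in mm, angles in degrees, forces in N, time in s.
With the tool pointing down it reaches from about 375 to 925 mm from the base axis. Payload 5.7 kg.
Tool frame: the origin (TCP) lies at the very end of the fingers, on their centre line; the grasp point (between the pads) lies 19 mm behind it; z points along the fingers, y is the direction in which the jaws open and shut (so a half turn about z gives the same grasp; the last joint's range is limited). The gripper opens to 88 mm and grips with 3 to 60 N. Pads are 20 mm wide; open, the fingers measure 115 mm over their backs; the gripper's body (75 mm by 178 mm) begins 61 mm behind the grasp point.
Start: joints at [64.509, 20.558, 86.54, -0, 72.909, -6.595], TCP at [194.304, 567.634, 222.623] pointing down, gripper open.
Joint ranges: [-170.27, 170.27], [-57.76, 135], [12.27, 136.19], [-55.21, 235.2], [11.17, 155.16], [-170.74, 170.74]. Speed limits (degrees/s): [136.94, 136.94, 180, 180, 180, 180].

### API

Orientations are given as [roll, pitch, yaw] about the fixed x, y, z axes, in that order (R = Rz(yaw) Ry(pitch) Rx(roll)).
In Python, from station import r gives the robot as it stands. The module is installed in compiled form; this text tells all that it offers.
- The arm moves only by the tool jog_arm, never from a script. Its argument "targets" is text: rows parted by semicolons, each of 7 numbers parted by spaces: the turn, a rotation vector about the world's x, y, z in degrees, then the shift along the world's x, y, z in mm, then the closure, from 0 (fully open) to 1 (shut). A call has exactly 8 rows; each row is the pose to reach, as a shift and turn from the pose measured when the call began; what a row does not reach only later rows make up. A row lasts 1/10 s, in which the tool goes at most 50 mm and 8.59 degrees, less where a joint would pass 70% of its speed; a pose out of reach is approached as far as the arm can. A call with a gripper value outside its range is refused whole. The fingers move at their own pace and stop on an object; "force" is the grip in N (left out, the last holds). Time passes only in rows, so rows that repeat a pose let the fingers close, or fill a call up. It gives the time, the measured TCP pose, the force and the opening at its end, in the units of the state.
- r.get_state(): the state, without advancing time (a new reading comes with each control period).
- r.get_image(name): name is "scene" or "top" or "wrist"; returns the picture (384x512x3 uint8, red, green, blue); there is no depth.
- r.camera_info(name): a dict with "camera_matrix" (3x3 intrinsics, pixels), "k1" (the pictures are not rectified: a ray, as slopes to the right and down, at radius r is drawn at 1 + k1 r^2 times it, then the intrinsics apply), "xyz" and "orientation" of the camera in the world. Camera axes: x right, y down, z forward; pixel columns grow to the right and rows downward; lengths in mm; the calibration is good to about 2 mm. A picture is of the moment at which its call begins: read the wrist's pose just before it. camera_info takes no time and is no camera call; for the wrist camera it gives the pose at the moment of the call.
- r.hand_in(): hands the job in, once; it reports no verdict.
Trained networks look in the newest picture that a camera, given by its name, has taken for a name from the list of things; names that differ only in an ending like _2 or _b are one class to them, and where a whole thing is asked for, a point or a joint stands for the part that bears it (a point fixed in the world has none). Each returns a list of dicts, best first, with "score" (0 to 1); they miss things now and then, are a little off and sometimes report something else, mostly with a low value. They report only what shows in the picture. A call takes as long as a camera call. They do not tell look-alikes from the thing itself.
- r.spot_in(name, camera): "bbox" ([left, top, width, height] as shares, 0 to 1, of the picture: columns of its width, rows of its height, round what is visible of it).
- r.cut_out(name, camera): "pixels" (384x512 bool, what is visible of it) and "bbox" ([left, top, width, height] as shares, 0 to 1, of the picture: columns of its width, rows of its height, round what is visible of it).
- r.landmark_of(name, camera): "xy" ([column, row] as shares, 0 to 1, of the picture: columns of its width, rows of its height: a listed point, or the origin of a listed thing).
The state is a dict: "time": time; "joints": joint angles; "qd": joint speeds; "tau": joint torques, N m; "eef_pos": TCP position; "ee_rot": TCP orientation; "contact_force": force on the tool from outside, world axes, zero at the start; "torque": the same for the moment, N m; "finger_gap": opening from 0.0 (shut) to 1.0 (fully open).
Only numpy, scipy, OpenCV 4.12 (cv2) and the standard library are available. Lean on these libraries where they do the work, as an engineer would, in place of code of your own. Each camera call takes 0.05 s, during which the arm holds its last target.

## Working session

There is one attempt and no reset: what is moved stays moved. The work goes in short steps, Python scripts to look and compute and a tool call to move; the robot and the scene stay as the last step left them, time stands still between calls to the robot, and variables do not carry over. Pictures are saved under pics/ and viewed, and the job is handed in when it is done.

Besides the shell and the picture viewer there is one more tool, called as a command line: name --argument value ..., lists and objects as JSON in quotes. jog_arm: Moves the arm, as the interface text tells. Its arguments: {"type":"object","properties":{"targets":{"type":"string"},"force":{"type":"number"}},"required":["targets"]}

```bash
ls; mkdir -p pics; cat > h.py <<'E'
import numpy as np, cv2
from station import r
from scipy.spatial.transform import Rotation as R
def save(n,f,crop=None,scale=1):
    im=r.get_image(n); np.save('pics/%s.npy'%f,im)
    if crop: a,b,c,d=crop; im=im[b:d,a:c]
    if scale!=1: im=cv2.resize(im,None,fx=scale,fy=scale,interpolation=cv2.INTER_CUBIC)
    cv2.imwrite('pics/%s.png'%f,im[:,:,::-1]); return im
def rot(o):
    o=np.array(o,float)
    return o if o.shape==(3,3) else R.from_euler('xyz',o,degrees=True).as_matrix()
def ray(n,px,ci=None):
    ci=ci or r.camera_info(n); K=np.array(ci['camera_matrix']); k1=ci['k1']
    d=np.linalg.solve(K,[px[0],px[1],1.0])[:2]; u=d.copy()
    for _ in range(30): u=d/(1+k1*(u@u))
    return np.array(ci['xyz'],float), rot(ci['orientation'])@np.array([u[0],u[1],1])
def at(n,px,z,ci=None):
    o,d=ray(n,px,ci); return o+d*(z-o[2])/d[2]
def proj(n,p,ci=None):
    ci=ci or r.camera_info(n); K=np.array(ci['camera_matrix'])
    q=rot(ci['orientation']).T@(np.array(p,float)-np.array(ci['xyz'])); u=q[:2]/q[2]; u=u*(1+ci['k1']*(u@u))
    return (K@[u[0],u[1],1])[:2]
def px(l): return np.array(l['xy'])*[512,384]
E
python3 - <<'E'
from h import *
for n in ['scene','top','wrist']:
    save(n,n+'0',scale=1.5); print(n,r.camera_info(n))
print(r.get_state())
E
```

```text
pics
scene {'camera_matrix': array([[426.56347714,   0.        , 250.83657908],
       [  0.        , 426.56347714, 188.83977903],
       [  0.        ,   0.        ,   1.        ]]), 'k1': -0.024960414170068057, 'xyz': array([ 905.57007944, -945.00205009,  714.53771122]), 'orientation': array([-121.38284484,   -0.13513737,   26.93199945])}
top {'camera_matrix': array([[430.18014605,   0.        , 264.25742456],
       [  0.        , 430.18014605, 188.58952545],
       [  0.        ,   0.        ,   1.        ]]), 'k1': -0.06260458171905801, 'xyz': array([ 363.07173942,  -22.5823157 , 1317.51911771]), 'orientation': array([-1.76512401e+02, -1.00726159e-01, -8.91835993e+01])}
wrist {'camera_matrix': array([[318.61060197,   0.        , 256.99561503],
       [  0.        , 318.61060197, 192.64433037],
       [  0.        ,   0.        ,   1.        ]]), 'k1': -0.07816183006381053, 'xyz': array([131.63916996, 587.85708724, 385.28760171]), 'orientation': array([1.66022438e+02, 8.87077743e-02, 7.10655167e+01])}
{'time': 0.15, 'joints': array([ 6.45066372e+01,  2.05889327e+01,  8.65836237e+01,  4.16063049e-04,
        7.29063753e+01, -6.59573153e+00]), 'qd': array([-0.01830687, -0.155072  , -0.18566751,  0.01314646,  0.01209559,
       -0.02204973]), 'tau': array([ 5.57387066e-04, -5.15757465e+01, -2.71006197e+01,  6.75084977e-02,
        3.05907195e-02, -2.82105151e-05]), 'eef_pos': array([194.12069654, 567.19122366, 222.00515592]), 'ee_rot': array([-1.79921636e+02, -9.46122621e-03,  1.61102240e+02]), 'contact_force': array([-0.16005845, -0.62822153,  0.11712374]), 'torque': array([-0.00796356,  0.03077952, -0.04368411]), 'finger_gap': 0.9990774026121387}
```

View pics/scene0.png

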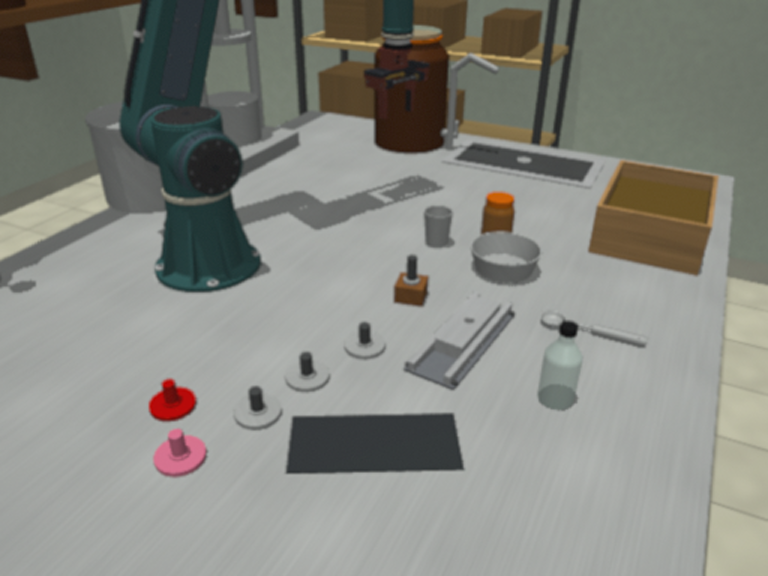

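View pics/top0.png

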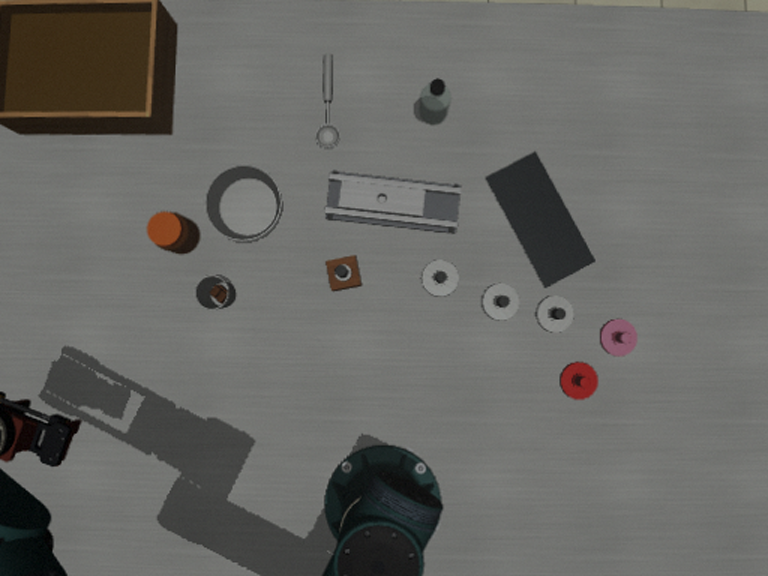

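```bash
python3 - <<'E'
from h import *
r.get_image('top');r.get_image('scene')
Z={'bar_top':36,'pin_tip':18,'pin_grip':72,'mat':0,'cup_mid':42.5,'pan_floor':6,'jar':0,'press_bed':0,'plate1_knob':30}
for c in ['top','scene']:
  for n,z in Z.items():
    for l in r.landmark_of(n,c)[:5]:
        p=px(l); print(c,n,round(l['score'],2),p.round(),at(c,p,z).round(1))
E
```

```text
top bar_top 0.83 [262. 128.] [623.4 -13.7  36. ]
top pin_tip 0.5 [229. 179.] [470.8  82.4  18. ]
top pin_grip 0.59 [227. 179.] [464.   84.6  72. ]
top pin_grip 0.57 [262. 136.] [593.3 -15.2  72. ]
top pin_grip 0.53 [145. 199.] [402.8 322.5  72. ]
top mat 0.97 [364. 143.] [ 588.3 -330.8    0. ]
top cup_mid 0.69 [147. 201.] [398.1 326.   42.5]
top cup_mid 0.52 [265. 133.] [607.6 -22.4  42.5]
top pan_floor 0.81 [166. 135.] [603.7 280.9   6. ]
top pan_floor 0.34 [145. 193.] [423.6 342.    6. ]
top jar 0.69 [121. 159.] [529.6 423.3   0. ]
top press_bed 0.88 [263. 134.] [612.  -16.9   0. ]
top plate1_knob 0.85 [334. 205.] [ 395.2 -234.6   30. ]
scene bar_top 0.81 [306. 216.] [605.4 -11.1  36. ]
scene bar_top 0.47 [251. 292.] [ 599.8 -340.6   36. ]
scene pin_tip 0.55 [273. 192.] [459.8  85.3  18. ]
scene pin_grip 0.73 [276. 176.] [463.6  98.4  72. ]
scene mat 0.78 [249. 294.] [ 582.8 -313.8   -0. ]
scene mat 0.56 [329. 157.] [528.5 433.1   0. ]
scene cup_mid 0.8 [290. 151.] [414.8 329.9  42.5]
scene pan_floor 0.78 [333. 179.] [595.7 274.1   6. ]
scene jar 0.84 [327. 159.] [530.2 410.8   0. ]
scene press_bed 0.81 [308. 226.] [612.4  -7.4   0. ]
scene plate1_knob 0.56 [204. 243.] [ 414.1 -235.4   30. ]
```

The scene shows three steel plates with dark knobs (top-picture pixels near (293,185), (333,201), (370,209)). The look-alikes are pink at (412,225) and red at (386,253). The mat is a tilted rectangle near (360,146), and the bar's hole is near (254,132).

```bash
python3 - <<'E'
from h import *
im=np.load('pics/top0.npy'); g=cv2.cvtColor(im,cv2.COLOR_RGB2GRAY)
cv2.imwrite('pics/tc.png',cv2.resize(im[85:270,195:425],None,fx=3.4,fy=3.2,interpolation=cv2.INTER_CUBIC)[:,:,::-1])
cv2.imwrite('pics/tc2.png',cv2.resize(im[95:215,85:250],None,fx=4.8,fy=4.8,interpolation=cv2.INTER_CUBIC)[:,:,::-1])
# plates via Hough
ci=r.camera_info('top')
for i,(x,y) in enumerate([(293,185),(333,201),(370,209)]):
    s=im[y-18:y+18,x-18:x+18].astype(int)
    # bright mask
    gg=s.sum(2)/3; bg=np.median(g[y-30:y+30,x-30:x+30]); m=(gg>bg+18)
    m=cv2.morphologyEx(m.astype(np.uint8),cv2.MORPH_CLOSE,np.ones((3,3)))
    c=max(cv2.findContours(m,cv2.RETR_EXTERNAL,cv2.CHAIN_APPROX_NONE)[0],key=cv2.contourArea)
    (cx,cy),rad=cv2.minEnclosingCircle(c); e=cv2.fitEllipse(c)
    p=np.array(e[0])+[x-18,y-18]; print('plate',p.round(1),rad,e[1],at('top',p,10,ci).round(1))
# mat
m=(g<75).astype(np.uint8); m[:90]=0;m[200:]=0;m[:,:318]=0;m[:,405:]=0
c=max(cv2.findContours(m,cv2.RETR_EXTERNAL,cv2.CHAIN_APPROX_NONE)[0],key=cv2.contourArea)
b=cv2.boxPoints(cv2.minAreaRect(c)); w=np.array([at('top',p,0,ci)[:2] for p in b])
print(b.round(1),w.round(1),w.mean(0),np.linalg.norm(np.diff(w,axis=0),axis=1))
E
```

```text
plate [292.9 185.3] 11.615429878234863 (21.8829402923584, 22.417104721069336) [ 454.2 -110.8   10. ]
plate [332.1 202.3] 11.547849655151367 (17.135604858398438, 20.94683265686035) [ 404.  -230.8   10. ]
plate [370.  208.1] 11.489745140075684 (20.134288787841797, 21.889997482299805) [ 387.7 -347.2   10. ]
[[322.9 118.1]
 [356.6  99.8]
 [396.7 173.7]
 [363.  191.9]] [[ 665.5 -203. ]
 [ 725.5 -308.5]
 [ 495.6 -432.9]
 [ 437.4 -327.8]] [ 580.98212797 -318.06569707] [121.33663955 261.44538136 120.1202211 ]
```

View pics/tc.png

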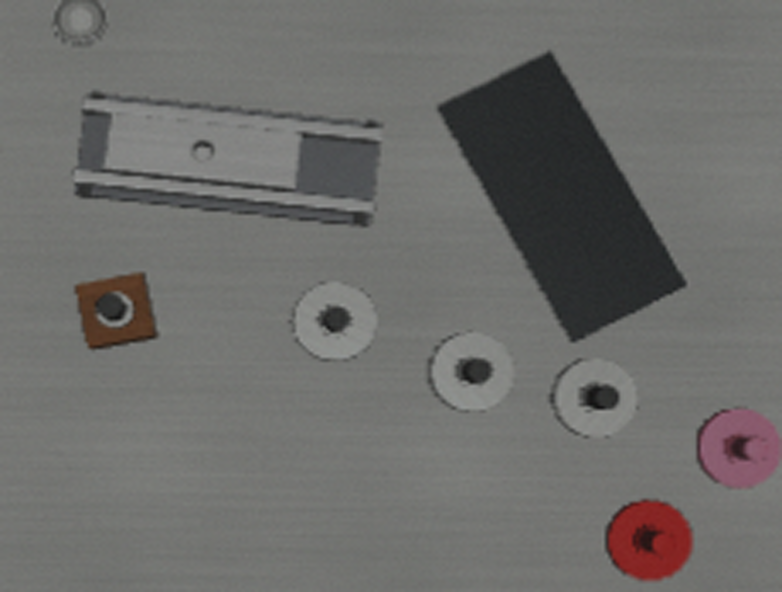

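View pics/tc2.png

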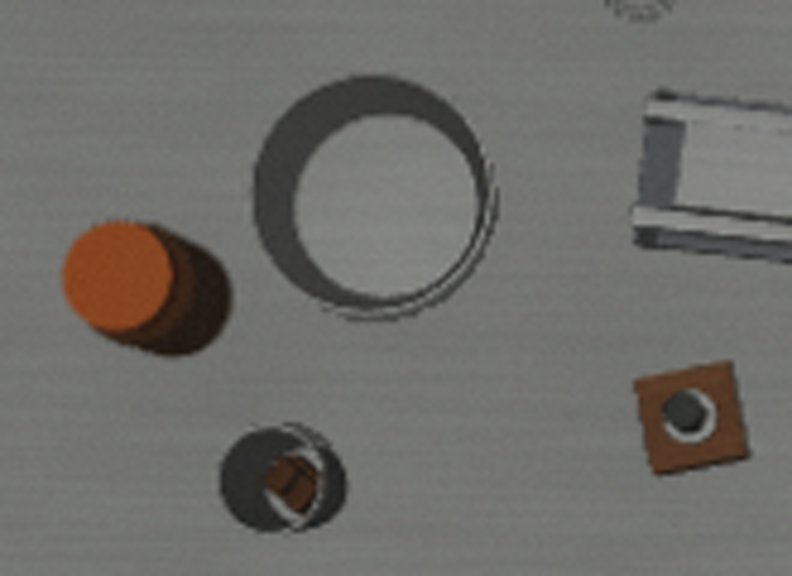

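jog_arm --targets "0 0 -5 30 -40 0 0; 0 0 -11 60 -80 0 0; 0 0 -17 90 -120 0 0; 0 0 -23 120 -160 0 0; 0 0 -29 150 -200 0 0.1; 0 0 -35 180 -240 0 0.2; 0 0 -40 205 -280 0 0.3; 0 0 -45 230 -320 0 0.3" --force 8

```text
time: 1.95
eef_pos: [425.3, 245.9, 222.9]
ee_rot: [180.0, -0.0, 115.9]
contact_force: [0.8, 0.3, 0.3]
finger_gap: 0.709
```

```bash
python3 - <<'E'
from h import *
ci=r.camera_info('top')
f=lambda x,y:(x/3.4+195,y/3.2+85)
for n,p,z in [('hole',(203,152),36),('bar l0',(110,112),36),('barl1',(104,168),36),('barr0',(303,133),36),('barr1',(298,188),36),('bedUL',(90,95),26),('bedUR',(382,128),26),('bedLL',(76,180),26),('bedLR',(370,214),26),('p1',(335,320),10),('p2',(472,371),10),('p3',(595,397),10),('pink',(739,448),10),('red',(649,540),10)]:
    print(n,at('top',f(*p),z,ci).round(1))
f=lambda x,y:(x/4.8+85,y/4.8+95)
for n,p,z in [('cupfoot',(288,480),85),('pan rim',(375,197),55),('panfloor',(387,205),6),('jarlid',(117,276),110),('grip top',(684,411),96),('collar',(689,414),46)]+[('blk',q,40) for q in [(634,381),(731,362),(749,458),(657,475)]]:
    print(n,at('top',f(*p),z,ci).round(1))
E
```

```text
hole [610.    7.5  36. ]
bar l0 [647.1  90.7  36. ]
barl1 [593.6  94.9  36. ]
barr0 [629.4 -80.9  36. ]
barr1 [577.  -77.1  36. ]
bedUL [665.5 109.8  26. ]
bedUR [ 637.5 -152.    26. ]
bedLL [583.6 120.5  26. ]
bedLR [ 554.9 -141.9   26. ]
p1 [ 455.  -112.8   10. ]
p2 [ 408.1 -236.1   10. ]
p3 [ 384.9 -347.1   10. ]
pink [ 337.8 -477.8   10. ]
red [ 249.8 -396.1   10. ]
cupfoot [414.8 319.5  85. ]
pan rim [592.3 279.3  55. ]
panfloor [596.1 283.1   6. ]
jarlid [533.4 419.2 110. ]
grip top [458.8  81.4  96. ]
collar [460.9  82.5  46. ]
blk [481.4 117.6  40. ]
blk [494.1  57.5  40. ]
blk [434.5  45.3  40. ]
blk [423.1 102.1  40. ]
```

jog_arm --targets "0 0 -5 4 -45 0 0.3; 0 0 -10 8 -90 0 0.3; 0 0 -15 12 -135 0 0.3; 0 0 -20 16 -180 -20 0.3; 0 0 -25 20 -225 -40 0.3; 0 0 -30 24 -270 -60 0.3; 0 0 -35 27 -315 -80 0.3; 0 0 -40 30 -359 -100 0.3"

```text
time: 2.75
eef_pos: [455.5, -115.1, 122.5]
ee_rot: [179.9, 0.0, 75.7]
contact_force: [1.9, -0.6, -0.1]
finger_gap: 0.703
```

```bash
python3 - <<'E'
from h import *
print(r.get_state()['eef_pos'],r.get_state()['ee_rot'])
ci=r.camera_info('wrist'); save('wrist','w1',scale=1.5)
for l in r.landmark_of('plate1_knob','wrist'): print(l['score'],px(l),at('wrist',px(l),30,ci))
E
```

```text
[ 455.46954239 -115.14030062  122.45948129] [1.79896243e+02 5.65129796e-03 7.56729168e+01]
0.88 [239.616  324.9024] [ 408.08221264 -233.90835308   30.        ]
```

View pics/w1.png

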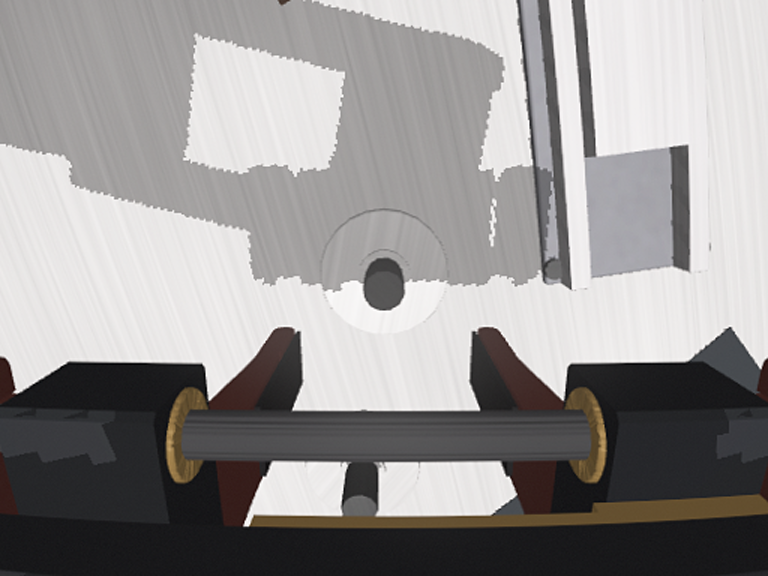

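```bash
python3 - <<'E'
from h import *
print(at('wrist',(256,181),10), at('wrist',(256,195),50),at('wrist',(256,172),12))
print(proj('top',[455,-113,10]))
E
```

```text
[ 455.7319449  -110.70443482   10.        ] [ 455.27174024 -113.04580981   50.        ] [ 457.85490895 -102.57420679   12.        ]
[293.59526175 185.0089165 ]
```

jog_arm --targets "0 0 0 0 3 -25 0.3; 0 0 0 0 3 -50 0.3; 0 0 0 0 3 -75 0.3; 0 0 0 0 3 -95 0.3; 0 0 0 0 3 -108 0.4; 0 0 0 0 3 -108 0.85; 0 0 0 0 3 -108 0.85; 0 0 0 0 3 -108 0.85" --force 8

```text
time: 3.65
eef_pos: [456.1, -114.5, 14.1]
ee_rot: [179.9, 0.1, 75.5]
contact_force: [-1.1, 0.6, -0.2]
finger_gap: 0.375
```

jog_arm --targets "0 0 0 0 2 0 0.85; 0 0 0 0 2 0 0.85; 0 0 0 0 2 0 0.85; 0 0 0 4 -6 0 0.85; 0 0 0 11 -20 0 0.85; 0 0 0 18 -36 0 0.85; 0 0 0 26 -53 0 0.85; 0 0 0 34 -70 0 0.85"

```text
time: 4.45
eef_pos: [488.5, -183.2, 14.3]
ee_rot: [-179.9, -0.0, 75.5]
contact_force: [-1.6, 5.9, 5.0]
finger_gap: 0.246
```

```bash
python3 - <<'E'
from h import *
print(r.get_state()['finger_gap']);save('scene','s1',scale=1.5)
E
```

```text
0.24645767616496003
```

View pics/s1.png

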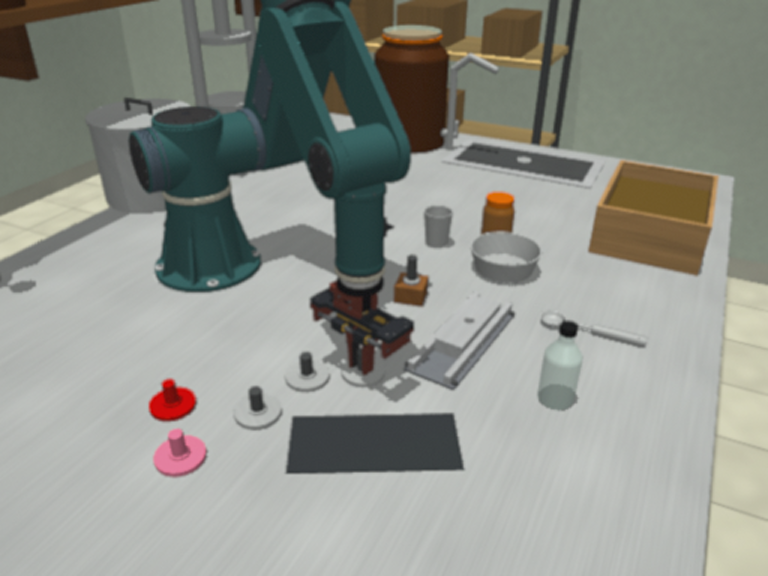

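jog_arm --targets "0 0 0 12 -7 0 0.85; 0 0 0 34 -19 0 0.85; 0 0 0 58 -32 0 0.85; 0 0 0 82 -45 0 0.85; 0 0 0 106 -58 0 0.85; 0 0 0 130 -71 0 0.85; 0 0 0 148 -81 0 0.85; 0 0 0 156.5 -86 0 0.85"

```text
time: 5.3
eef_pos: [649.2, -273.3, 14.4]
ee_rot: [179.8, 0.1, 75.5]
contact_force: [-2.3, 1.4, 2.2]
finger_gap: 0.251
```

```bash
python3 - <<'E'
from h import *
print(r.get_state()['contact_force']);save('scene','s2',crop=(150,180,406,372),scale=3);save('top','t2',crop=(230,60,486,252),scale=3)
E
```

```text
[-2.28896655  1.41614604  2.15596126]
```

View pics/s2.png

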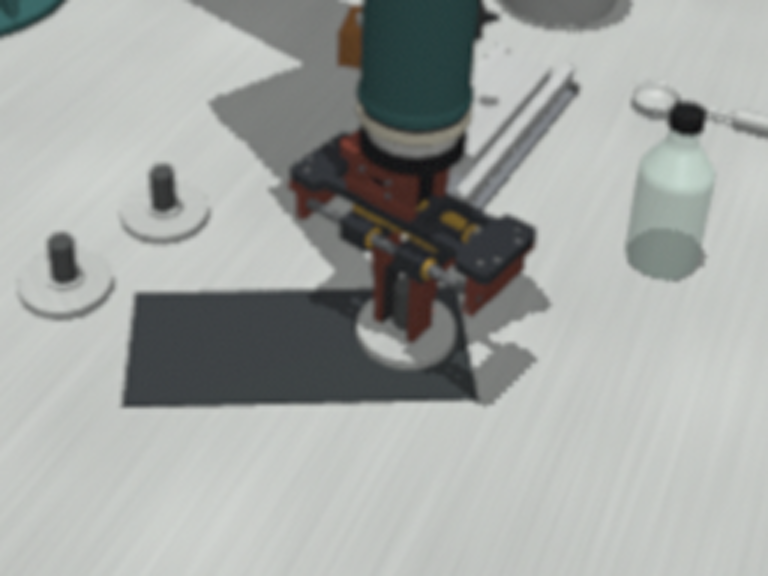

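View pics/t2.png

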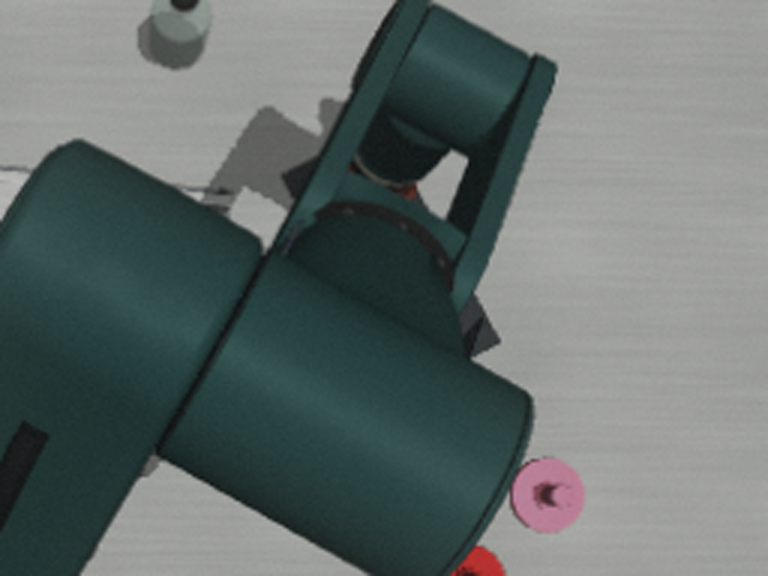

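jog_arm --targets "0 0 0 -2 1 0 0.85; 0 0 0 -2 1 0 0.85; 0 0 0 -2 1 0 0.5; 0 0 0 -2 1 0 0.4; 0 0 0 -2 1 20 0.4; 0 0 0 -2 1 50 0.3; 0 0 0 -42 21 80 0.3; 0 0 0 -90 30 80 0.3"

```text
time: 6.2
eef_pos: [564.5, -244.7, 98.4]
ee_rot: [179.2, 0.2, 75.6]
contact_force: [-0.3, -0.7, 0.4]
finger_gap: 0.698
```

```bash
cat >> h.py <<'E'
MC=np.array([581.,-318.]); US=np.array([.876,.482]); UT=np.array([.482,-.876])
def st(p): d=np.array(p[:2])-MC; return (d@US).round(1),(d@UT).round(1)
E
python3 - <<'E'
from h import *
print(r.get_state()['eef_pos'],r.get_state()['contact_force']);save('scene','s3',crop=(150,180,406,372),scale=3)
for l in r.landmark_of('plate1_knob','scene'): p=at('scene',px(l),30); print(l['score'],px(l),p,st(p))
for l in r.cut_out('mat','scene')[:1]: 
  m=l['pixels'].astype(np.uint8); c=max(cv2.findContours(m,0,2)[0],key=cv2.contourArea); print(l['score'],[ (at('scene',q,0).round(1)) for q in cv2.approxPolyDP(c,6,True)[:,0].astype(float)])
E
```

```text
[ 564.53550489 -244.72634081   98.36806794] [-0.31121034 -0.65623575  0.37924299]
0.59 [204.3904 241.8816] [ 411.02827487 -230.53027245   30.        ] (np.float64(-106.7), np.float64(-158.5))
0.74 [array([ 671.8, -210.1,    0. ]), array([ 645.6, -215.7,    0. ]), array([ 687. , -268.4,    0. ]), array([ 655.7, -305. ,    0. ]), array([ 617.9, -293.1,   -0. ]), array([ 606.9, -235.4,    0. ]), array([ 441.4, -324. ,    0. ]), array([ 493.9, -423.9,    0. ]), array([ 717.3, -309.8,    0. ])]
```

View pics/s3.png

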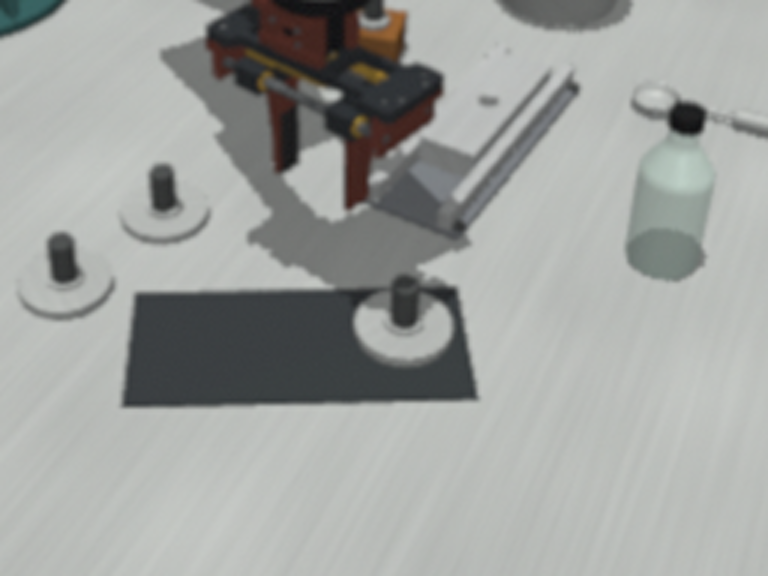

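jog_arm --targets "0 0 -5 -40 3 0 0.3; 0 0 -10 -80 5 0 0.3; 0 0 -15 -120 8 0 0.3; 0 0 -15 -156 10 -15 0.3; 0 0 -15 -157 10 -40 0.3; 0 0 -15 -157 10 -62 0.3; 0 0 -15 -157 10 -84 0.3; 0 0 -15 -157 10 -84.5 0.6"

```text
time: 7.15
eef_pos: [401.3, -233.1, 10.1]
ee_rot: [179.8, 0.1, 60.5]
contact_force: [-1.9, 0.4, 11.4]
finger_gap: 0.688
```

```bash
python3 - <<'E'
from h import *
print(r.get_state()['eef_pos'],r.get_state()['contact_force']);save('wrist','w3',scale=1.5); save('scene','s4',crop=(100,150,356,342),scale=3)
print(at('scene',(150+403/3,180+326/3),10),st(at('scene',(150+403/3,180+326/3),10)))
E
```

```text
[ 401.30222265 -233.1127914    10.14742174] [-1.92051156  0.40858199 11.3744598 ]
[ 651.62607541 -271.71931671   10.        ] (np.float64(84.2), np.float64(-6.5))
```

View pics/w3.png

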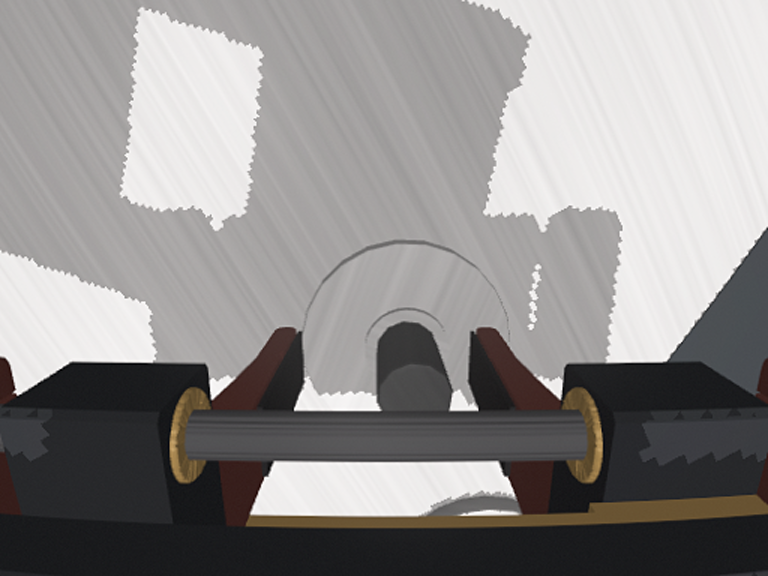

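View pics/s4.png

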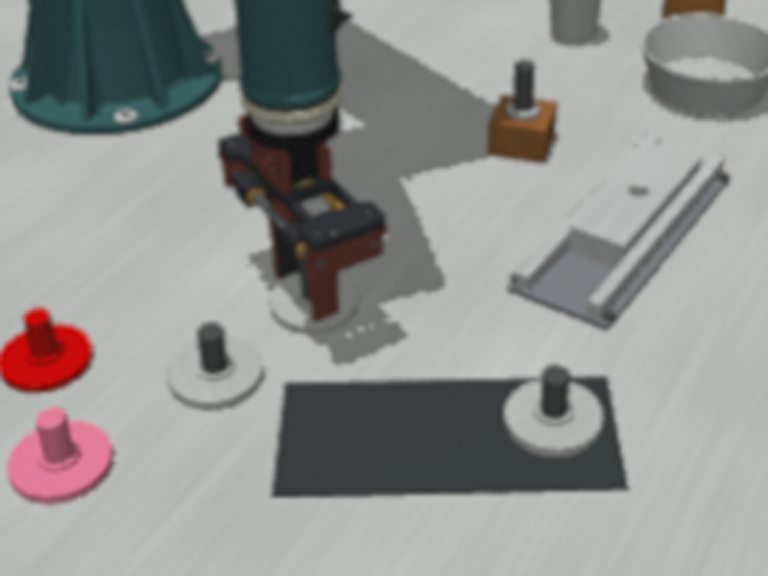

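jog_arm --targets "0 0 0 3 0 4 0.7; 0 0 0 4 0 4 0.85; 0 0 0 4 0 4 0.85; 0 0 0 4 0 4 0.85; 0 0 0 4 0 4 0.85; 0 0 0 4 0 4 0.85; 0 0 0 14 -5 4 0.85; 0 0 0 30 -14 4 0.85"

```text
time: 8.05
eef_pos: [423.9, -241.7, 13.3]
ee_rot: [-179.2, 0.0, 60.5]
contact_force: [-9.1, 6.1, 11.3]
finger_gap: 0.253
```

jog_arm --targets "0 0 0 20 -11 0.7 0.85; 0 0 0 45 -24 0.7 0.85; 0 0 0 70 -37 0.7 0.85; 0 0 0 95 -50 0.7 0.85; 0 0 0 120 -63 0.7 0.85; 0 0 0 142 -75 0.7 0.85; 0 0 0 156 -82 0.7 0.85; 0 0 0 162 -86 0.7 0.85"

```text
time: 8.85
eef_pos: [584.0, -326.2, 12.8]
ee_rot: [-178.9, -0.0, 60.5]
contact_force: [-5.2, 3.3, 7.5]
finger_gap: 0.25
```

```bash
python3 - <<'E'
from h import *
save('scene','s5',crop=(100,180,356,372),scale=3);s=r.get_state();print(s['eef_pos'],s['contact_force'],s['finger_gap'])
E
```

```text
[ 584.75201507 -326.8547179    12.99160961] [-1.32253063  1.68796499  0.34883959] 0.24992118664373875
```

View pics/s5.png

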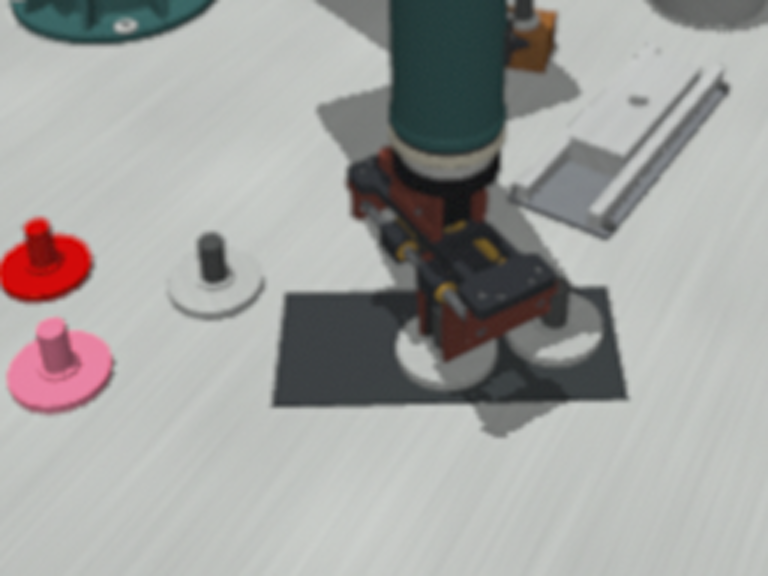

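jog_arm --targets "0 0 0 1 0 1 0.85; 0 0 0 1 0 1 0.4; 0 0 0 1 0 2 0.4; 0 0 0 1 0 20 0.35; 0 0 0 0 0 55 0.3; 0 0 -4 -35 -3 75 0.3; 0 0 -8 -75 -7 75 0.3; 0 0 -12 -115 -12 75 0.3"

```text
time: 9.7
eef_pos: [469.0, -338.9, 89.2]
ee_rot: [-179.1, -0.0, 48.4]
contact_force: [1.0, -0.4, 0.5]
finger_gap: 0.7
```

```bash
python3 - <<'E'
from h import *
save('scene','s6',crop=(100,180,356,372),scale=3);s=r.get_state();print(s['eef_pos'],s['contact_force'],s['finger_gap'])
for l in r.landmark_of('plate1_knob','scene'): p=at('scene',px(l),30); print(l['score'],px(l),p,st(p))
E
```

```text
[ 461.57599424 -337.51031876   87.99169134] [-5.83484108  1.85905927 -0.30945809] 0.6982277313277871
0.94 [247.296  285.8112] [ 581.16454574 -320.44848007   30.        ] (np.float64(-1.0), np.float64(2.2))
```

View pics/s6.png

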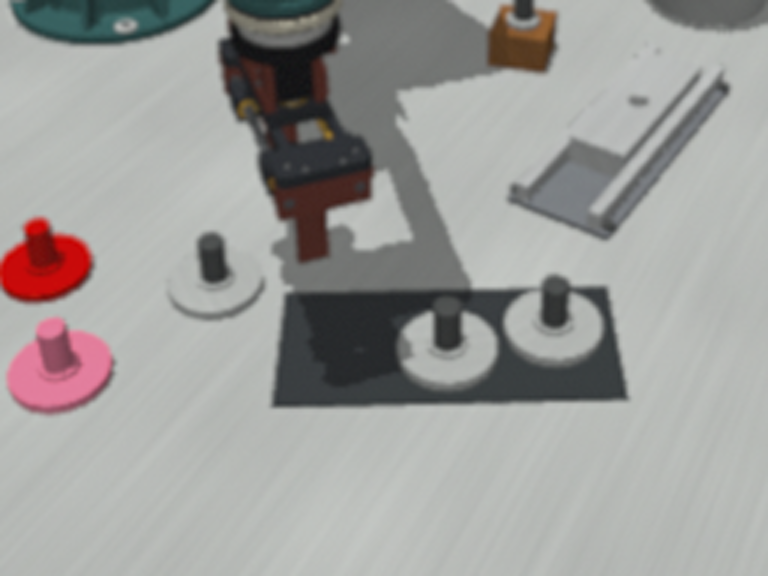

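jog_arm --targets "0 0 0 -35 -4 0 0.3; 0 0 0 -65 -8 0 0.3; 0 0 0 -74 -10 -5 0.3; 0 0 0 -75 -10 -25 0.3; 0 0 0 -75 -10 -48 0.3; 0 0 0 -75 -10 -66 0.3; 0 0 0 -75 -10 -72 0.5; 0 0 0 -75 -10 -73 0.85"

```text
time: 10.6
eef_pos: [389.8, -347.3, 14.2]
ee_rot: [-178.7, 0.0, 48.3]
contact_force: [-0.5, -0.1, -0.2]
finger_gap: 0.555
```

```bash
python3 - <<'E'
from h import *
save('wrist','w7',scale=1.5);s=r.get_state();print(s['eef_pos'],s['contact_force'],s['finger_gap'])
E
```

```text
[ 389.95327418 -347.64572459   14.73727351] [-0.26224976  0.00838135  0.12981218] 0.512622775906144
```

View pics/w7.png

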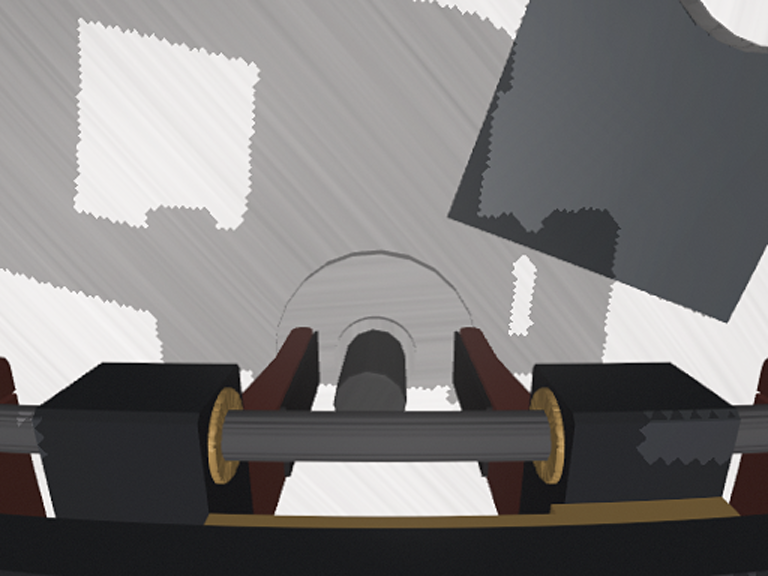

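jog_arm --targets "0 0 0 0 0 -1 0.85; 0 0 0 0 0 -1 0.85; 0 0 0 0 0 -1 0.85; 0 0 0 0 0 -1 0.85; 0 0 0 10 0 -1 0.85; 0 0 0 28 0 -1 0.85; 0 0 0 48 0 -1 0.85; 0 0 0 68 0 -1 0.85"

```text
time: 11.45
eef_pos: [457.0, -346.8, 14.3]
ee_rot: [-178.6, 0.1, 48.3]
contact_force: [-5.1, 1.7, 3.5]
finger_gap: 0.249
```

```bash
python3 - <<'E'
from h import *
save('scene','s8',crop=(100,180,356,372),scale=3);s=r.get_state();print(s['eef_pos'],s['contact_force'],s['finger_gap'])
E
```

```text
[ 461.38868521 -348.06264148   14.66794716] [ 3.60400518 -0.22862444 -3.18114156] 0.25245945081577376
```

View pics/s8.png

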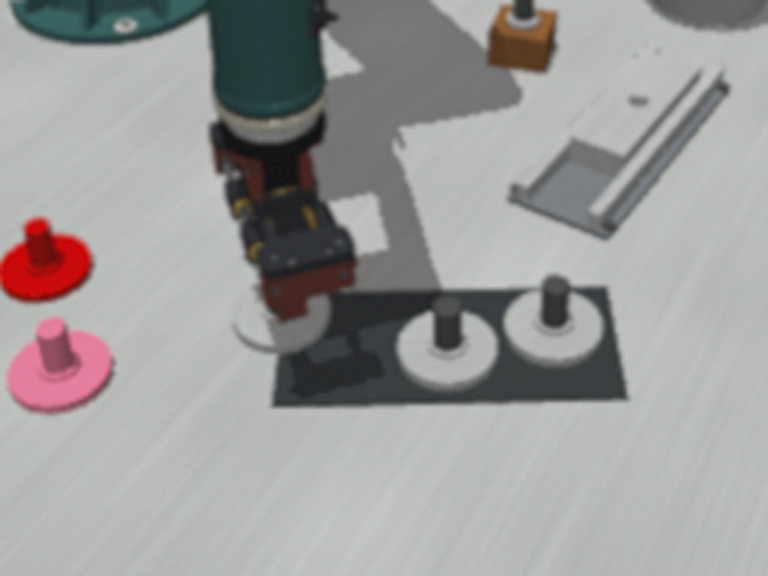

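jog_arm --targets "0 0 0 4 0 -1.5 0.85; 0 0 0 12 -1 -1.5 0.85; 0 0 0 20 -1 -1.5 0.85; 0 0 0 28 -2 -1.5 0.85; 0 0 0 34 -2 -1.5 0.85; 0 0 0 38 -2 -1.5 0.85; 0 0 0 40 -2 -1.5 0.85; 0 0 0 40 -2 -1.5 0.85"

```text
time: 12.3
eef_pos: [499.5, -349.6, 13.6]
ee_rot: [-178.7, 0.0, 48.3]
contact_force: [-5.1, 1.3, 5.4]
finger_gap: 0.252
```

```bash
python3 - <<'E'
from h import *
save('scene','s9',crop=(160,200,320,320),scale=5);s=r.get_state();print(s['eef_pos'],s['contact_force'],s['finger_gap'])
E
```

```text
[ 499.52054966 -349.59954427   13.60261365] [-4.4761082   1.81357563  5.23875381] 0.25201636793654697
```

View pics/s9.png

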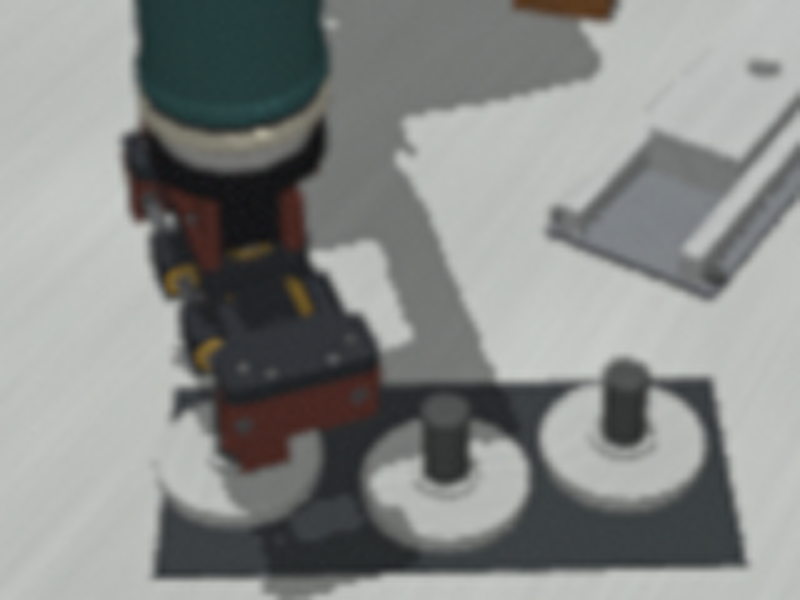

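jog_arm --targets "0 0 0 4 0 0 0.85; 0 0 0 8 1 0 0.85; 0 0 0 11 1 0 0.85; 0 0 0 12.5 1 0 0.85; 0 0 0 12.5 1 0 0.85; 0 0 0 12.5 1 0.5 0.85; 0 0 0 12.5 1 0.5 0.85; 0 0 0 12.5 1 0.5 0.85"

```text
time: 13.15
eef_pos: [511.6, -348.3, 14.0]
ee_rot: [-178.7, 0.0, 48.3]
contact_force: [-4.2, 2.2, 2.2]
finger_gap: 0.248
```

jog_arm --targets "0 0 0 0 0 0 0.5; 0 0 0 0 0 0 0.4; 0 0 0 0 0 2 0.4; 0 0 0 0 0 25 0.4; 0 0 0 0 0 60 0.3; 0 0 5 -25 40 90 0.3; 0 0 10 -35 90 110 0.3; 0 0 15 -45 140 110 0.3"

```text
time: 13.95
eef_pos: [470.5, -219.4, 126.1]
ee_rot: [-179.1, 0.1, 63.4]
contact_force: [0.1, 1.0, -1.1]
finger_gap: 0.701
```

```bash
python3 - <<'E'
from h import *
save('scene','s10',crop=(160,200,320,320),scale=5);s=r.get_state();print(s['eef_pos'],s['ee_rot'],s['contact_force'],s['finger_gap'])
E
```

```text
[ 465.58051222 -210.47463741  124.71766286] [-1.78519678e+02 -1.69986054e-01  6.37870350e+01] [-4.96298458  6.90839039 -0.41849408] 0.7025390852421913
```

View pics/s10.png

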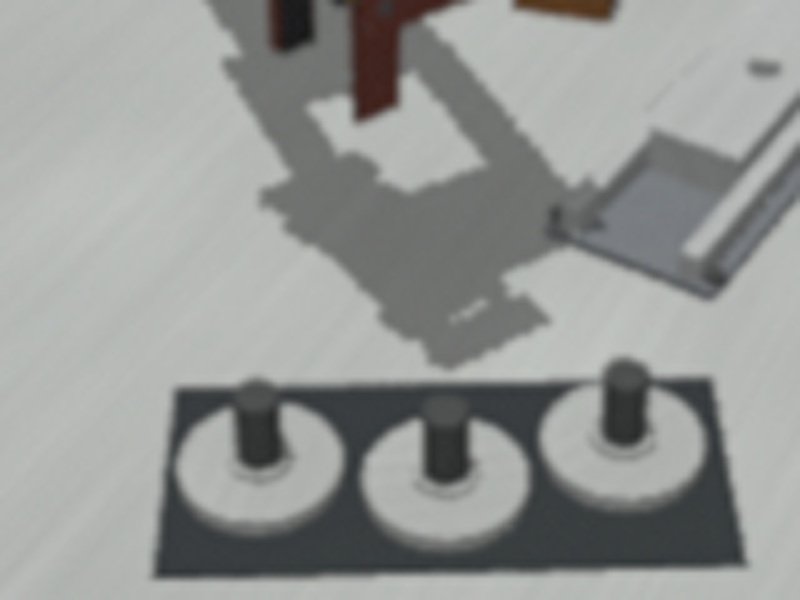

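jog_arm --targets "0 0 4 0 30 10 0.2; 0 0 8 0 70 20 0.2; 0 0 13 0 110 25 0.2; 0 0 18 0 150 30 0.2; 0 0 22 0 190 30 0.2; 0 0 26 -1 230 30 0.2; 0 0 29 -2 265 30 0.2; 0 0 31 -4 291 30 0.2"

```text
time: 14.8
eef_pos: [462.2, 82.6, 155.1]
ee_rot: [-178.6, -0.2, 94.9]
contact_force: [-0.6, -1.1, -0.5]
finger_gap: 0.801
```

```bash
python3 - <<'E'
from h import *
s=r.get_state();print(s['eef_pos'],s['ee_rot'],s['contact_force'],s['finger_gap'])
save('wrist','w11',scale=1.5);ci=r.camera_info('wrist')
for n,z in [('pin_grip',72),('pin_tip',18)]:
  for l in r.landmark_of(n,'wrist'): print(n,l['score'],px(l),at('wrist',px(l),z,ci))
save('top','t11',crop=(300,80,420,220),scale=4)
E
```

```text
[462.17786812  82.61831829 155.09599327] [-178.62021352   -0.18992006   94.94962019] [-0.62875627 -1.08013892 -0.51242499] 0.8012029959333458
pin_grip 0.57 [258.9184 192.8832] [460.11699103  88.77452488  72.        ]
pin_tip 0.75 [261.5808 181.5168] [461.82780121  87.00132833  18.        ]
```

View pics/w11.png

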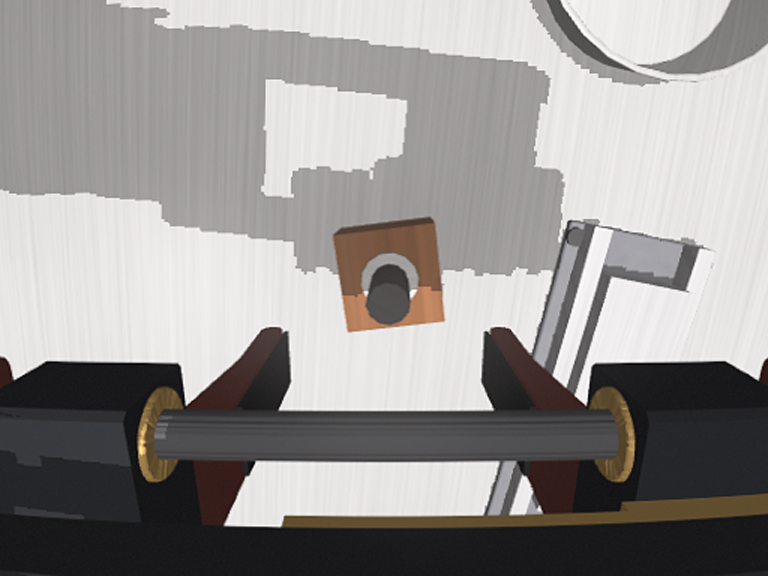

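View pics/t11.png

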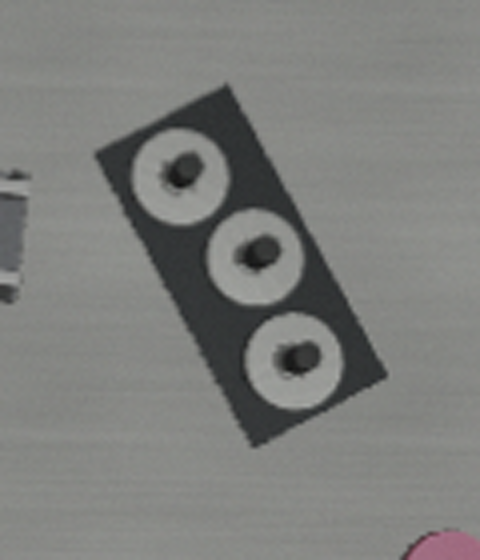

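```bash
python3 - <<'E'
from h import *
for p,z in [((388,303),96),((389,281),46)]: print(at('wrist',np.array(p)/1.5,z))
# hole in scene
g=np.load('pics/scene0.npy'); cv2.imwrite('pics/sc.png',cv2.resize(g[180:270,260:360],None,fx=7,fy=6.5,interpolation=cv2.INTER_CUBIC)[:,:,::-1])
E
```

```text
[460.97989969  83.18513749  96.        ]
[460.6118732   82.59145211  46.        ]
```

View pics/sc.png

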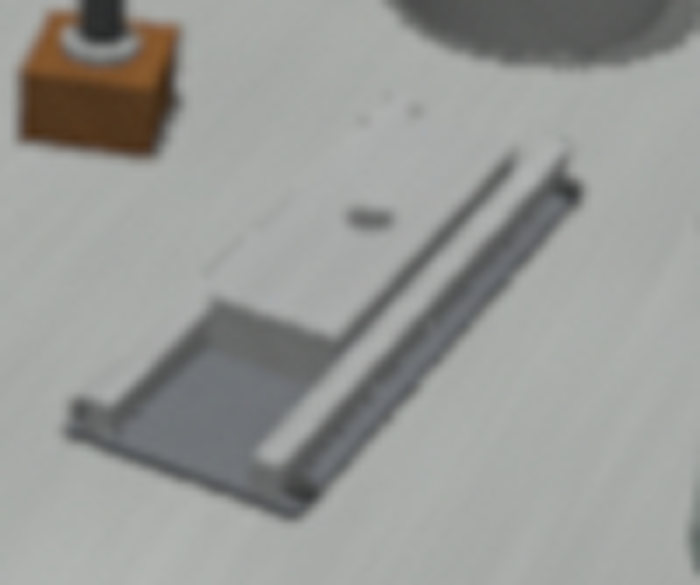

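jog_arm --targets "0 -0.5 0 -1 0 -20 0.3; 0 -1 0 -1 0 -40 0.3; 0 -1.4 0 -1 0 -60 0.3; 0 -1.4 0 -1 0 -80 0.3; 0 -1.4 0 -1 0 -92 0.3; 0 -1.4 0 -1 0 -98 0.3; 0 -1.4 0 -1 0 -100 0.3; 0 -1.4 0 -1 0 -100 0.4"

```text
time: 15.8
eef_pos: [461.6, 80.0, 55.1]
ee_rot: [-180.0, -0.0, 94.8]
contact_force: [0.3, 0.0, -0.8]
finger_gap: 0.643
```

jog_arm --targets "0 0 0 0 0 0 0.85; 0 0 0 0 0 0 0.85; 0 0 0 0 0 0 0.85; 0 0 0 0 0 0 0.85; 0 0 0 0 0 0 0.85; 0 0 0 0 0 0 0.85; 0 0 0 0 0 0 0.85; 0 0 0 0 0 0 0.85" --force 30

```text
time: 16.6
eef_pos: [461.7, 80.1, 55.3]
ee_rot: [180.0, -0.0, 94.8]
contact_force: [-0.9, 0.7, 4.7]
finger_gap: 0.244
```

```bash
python3 - <<'E'
from h import *
s=r.get_state();print(s['eef_pos'],s['ee_rot'],s['contact_force'],s['finger_gap'])
save('wrist','w12',scale=1.5)
print(at('scene',(313,213.5),36))
E
```

```text
[461.73394464  80.07058484  55.27422799] [ 1.79988458e+02 -1.84093945e-02  9.47940421e+01] [-0.88928295  0.70133943  4.73909143] 0.2438653903102976
[617.59436666   8.7692877   36.        ]
```

View pics/w12.png

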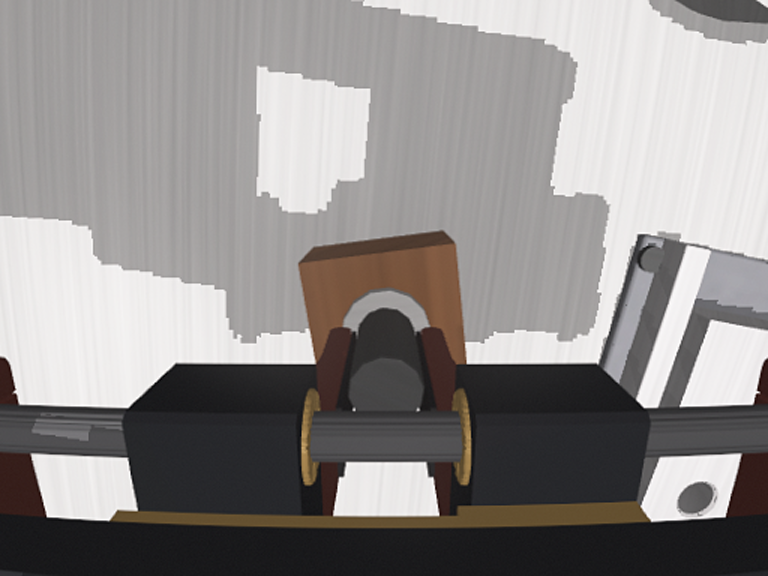

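```bash
python3 - <<'E'
from h import *
print(at('wrist',(697/1.5,498/1.5),36))
for p,z in [((386,385),96),((385,332),46)]: print(at('wrist',np.array(p)/1.5,z))
E
```

```text
[613.85236271  10.55741085  36.        ]
[460.71487702  86.7101597   96.        ]
[460.526713    84.97350232  46.        ]
```

jog_arm --targets "0 0 0 0 0 6 0.85; 0 0 0 0 0 14 0.85; 0 0 0 0 0 22 0.85; 0 0 0 0 0 30 0.85; 0 0 0 0 0 38 0.85; 0 0 0 0 0 44 0.85; 0 0 0 0 0 46 0.85; 0 0 0 0 0 46 0.85"

```text
time: 17.45
eef_pos: [461.9, 80.1, 101.6]
ee_rot: [179.9, -0.0, 94.8]
contact_force: [0.8, 0.1, -2.0]
finger_gap: 0.244
```

jog_arm --targets "0 0 0 12 -8 0 0.85; 0 0 0 35 -25 0 0.85; 0 0 0 60 -42 0 0.85; 0 0 0 88 -62 0 0.85; 0 0 0 115 -81 0 0.85; 0 0 0 137 -97 0 0.85; 0 0 0 147 -104 0 0.85; 0 0 0 149 -105 0 0.85"

```text
time: 18.25
eef_pos: [612.1, -26.2, 101.0]
ee_rot: [179.9, -0.0, 94.7]
contact_force: [-0.3, -0.5, -1.9]
finger_gap: 0.245
```

```bash
python3 - <<'E'
from h import *
s=r.get_state();print(s['eef_pos'],s['ee_rot'],s['contact_force'],s['finger_gap'])
save('wrist','w13',scale=1.5); save('scene','s13',crop=(230,120,390,240),scale=5)
E
```

```text
[612.14416289 -26.19079772 101.04209321] [ 1.79941595e+02 -9.35174820e-03  9.47138689e+01] [-0.27704064 -0.45537508 -1.85294877] 0.24517496877155148
```

View pics/w13.png

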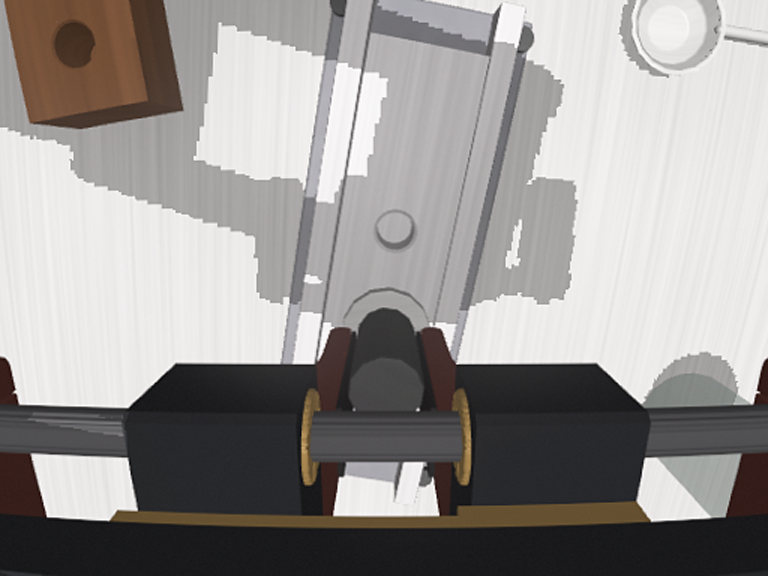

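View pics/s13.png

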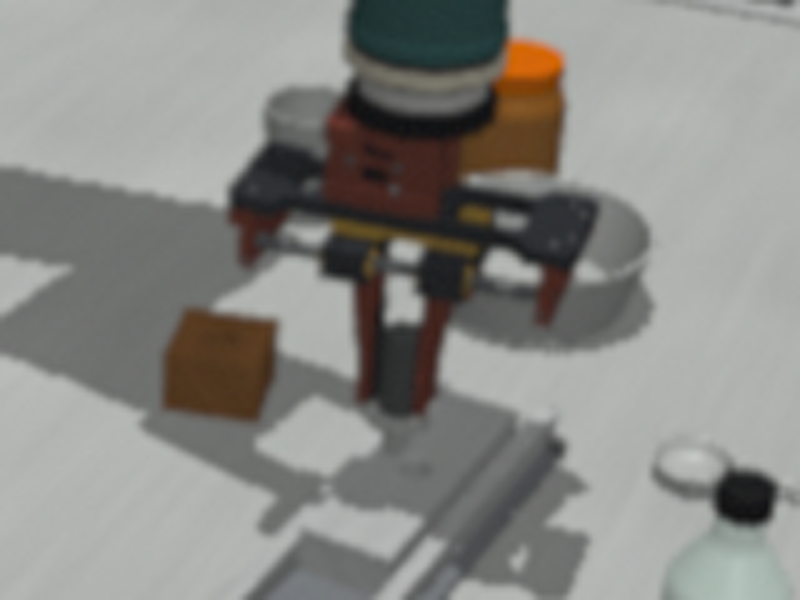

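```bash
python3 - <<'E'
from h import *
W=lambda p,z: at('wrist',np.array(p)/1.5,z)
print('hole',W((395,229),36), W((395,231),36))
print('collar far edge',W((386,288.5),91.7),'grip top c',W((387,386),141.7),'grip topsides',W((349,386),141.7),W((424,386),141.7))
print('bar L',W((373,20),36),W((322,335),36),'R',W((486,50),36),W((438,325),36))
print('bar L',W((360,100),36),'R',W((473,110),36))
for y in (-24,-22,-20): print(y,proj('wrist',[612,y+17,91.7])*1.5, proj('wrist',[612,y,141.7])*1.5)
E
```

```text
hole [610.83320913  13.04838104  36.        ] [610.91658605  12.09347218  36.        ]
collar far edge [607.83104244  -2.78158279  91.7       ] grip top c [609.41031565 -18.4070167  141.7       ] grip topsides [598.82316866 -19.30319892 141.7       ] [619.72040486 -17.56283458 141.7       ]
bar L [593.11974552 104.88975529  36.        ] [578.73373651 -43.32150976  36.        ] R [644.46519264  96.7672745   36.        ] [636.57205552 -33.1679666   36.        ]
bar L [589.92498117  70.29823658  36.        ] R [641.57988326  70.3801726   36.        ]
-24 [396.16119586 300.29303344] [394.47568303 404.72547618]
-22 [396.63247134 295.14428151] [395.09887843 398.32987937]
-20 [397.10610305 289.96742811] [395.72688198 391.87871425]
```

jog_arm --targets "0 0 0 -0.5 0 -6 0.85; 0 0 0 -0.5 0 -14 0.85; 0 0 0 -0.5 0 -20 0.85; 0 0 0 -0.5 0 -24 0.85; 0 0 0 -0.5 0 -25.5 0.85; 0 0 0 -0.5 0 -26.5 0.85; 0 0 0 -0.5 0 -27 0.85; 0 0 0 -0.5 0 -27 0.85"

```text
time: 19.15
eef_pos: [609.7, -24.7, 74.2]
ee_rot: [-180.0, -0.1, 94.8]
contact_force: [1.0, -0.7, -2.4]
finger_gap: 0.247
```

jog_arm --targets "0 0 0 0 0 -0.5 0.85; 0 0 0 0 0 -1 0.85; 0 0 0 0 0 -1.5 0.85; 0 0 0 0 0 -2 0.85; 0 0 0 0 0 -2.5 0.85; 0 0 0 0 0 -2.5 0.85; 0 0 0 0 0 -2.5 0.85; 0 0 0 0 0 -2.5 0.85"

```text
time: 19.95
eef_pos: [610.0, -24.8, 73.1]
ee_rot: [180.0, -0.0, 94.8]
contact_force: [-2.2, 0.4, 10.4]
finger_gap: 0.244
```

```bash
python3 - <<'E'
from h import *
s=r.get_state();print(s['eef_pos'],s['ee_rot'],s['contact_force'],s['finger_gap'])
save('wrist','w14',scale=1.5)
E
```

```text
[610.03459675 -24.82927839  73.13554716] [ 1.79972634e+02 -3.37952369e-02  9.47759654e+01] [-2.23000328  0.35499179 10.38899686] 0.24378597387833872
```

View pics/w14.png

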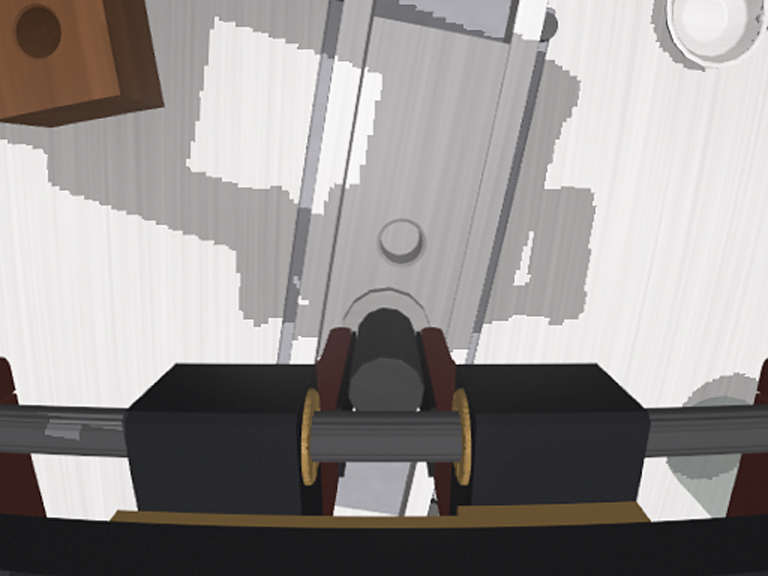

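```bash
python3 - <<'E'
from h import *
W=lambda p,z: at('wrist',np.array(p)/1.5,z)
print('hole',W((401,241),36))
print('collar far',W((386,288.5),64),'grip top c',W((387,386),114))
print('bar far L',W((358,105),36),'R',W((497,88),36),W((490,122),36))
print('bar L',W((335,260),36),'R',W((463,246),36))
E
```

```text
hole [613.05146586  11.33580635  36.        ]
collar far [607.84209492  -2.85949521  64.        ] grip top c [609.35042738 -18.42806017 114.        ]
bar far L [591.07828561  64.45154214  36.        ] R [645.67712101  75.82311663  36.        ] [644.47158113  62.5336422   36.        ]
bar L [585.75262472   0.90991187  36.        ] R [639.44382994  11.42221924  36.        ]
```

jog_arm --targets "0 0 0 0.5 2 -1 0.85; 0 0 0 1 5 -1 0.85; 0 0 0 1 8 -1 0.85; 0 0 0 1.5 11 -1 0.85; 0 0 0 2 14 -1 0.85; 0 0 0 2 17 -1 0.85; 0 0 0 2.5 20 -1 0.85; 0 0 0 2.5 22 -1 0.85"

```text
time: 20.8
eef_pos: [613.9, -3.8, 73.2]
ee_rot: [179.8, 0.1, 94.8]
contact_force: [-0.0, -4.0, 4.6]
finger_gap: 0.248
```

```bash
python3 - <<'E'
from h import *
s=r.get_state();print(s['eef_pos'],s['ee_rot'],s['contact_force'],s['finger_gap'])
save('wrist','w15',crop=(150,90,400,278),scale=3)
E
```

```text
[613.85612274  -3.76075714  73.19439076] [1.79830246e+02 8.47693069e-02 9.48018166e+01] [-9.03824413e-04 -3.96557154e+00  4.62053427e+00] 0.24823131426947112
```

View pics/w15.png

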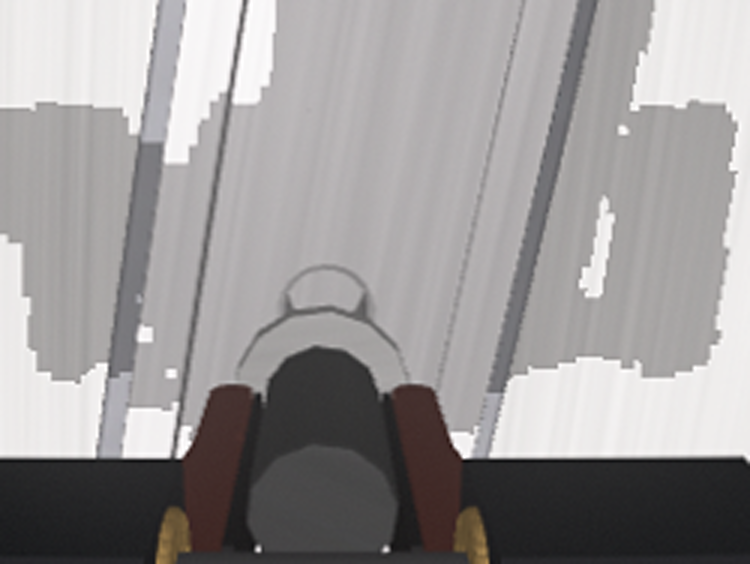

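jog_arm --targets "0 0 0 0 1 -1 0.85; 0 0 0 0 2 -1 0.85; 0 0 0 0 3 -1 0.85; 0 0 0 0 4 -1 0.85; 0 0 0 0 5 -1 0.85; 0 0 0 0 6 -1 0.85; 0 0 0 0 7 -1 0.85; 0 0 0 0 7 -1 0.85"

```text
time: 21.65
eef_pos: [613.4, 4.1, 71.6]
ee_rot: [179.9, 0.0, 94.8]
contact_force: [-0.1, 0.0, -2.1]
finger_gap: 0.244
```

```bash
python3 - <<'E'
from h import *
s=r.get_state();print(s['eef_pos'],s['ee_rot'],s['contact_force'],s['finger_gap'])
save('wrist','w16',crop=(150,90,400,278),scale=3)
E
```

```text
[613.35515585   4.13769969  71.63059178] [1.79887352e+02 2.83603855e-02 9.48156892e+01] [-0.05613408  0.04432727 -2.07664069] 0.2435025206463879
```

View pics/w16.png

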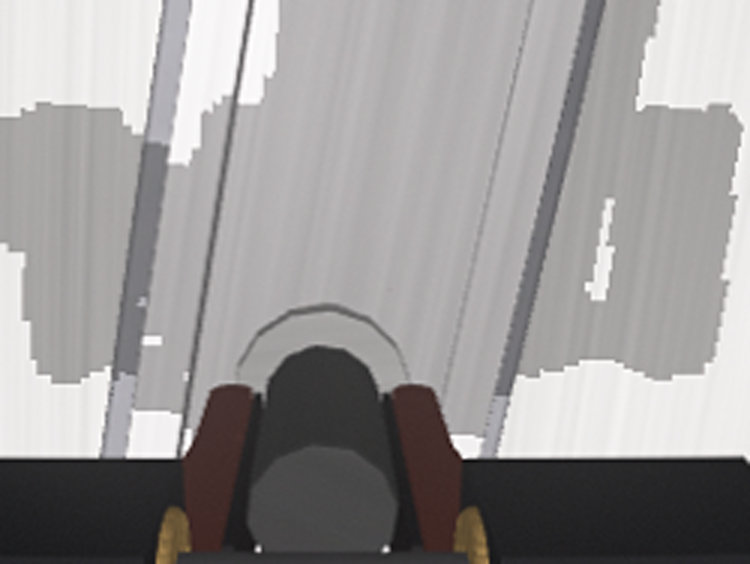

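jog_arm --targets "0 0 0 0 0.5 -1 0.85; 0 0 0 0 0.5 -2 0.85; 0 0 0 0 0.5 -3 0.85; 0 0 0 0 0.5 -4 0.85; 0 0 0 0 0.5 -5 0.85; 0 0 0 0 0.5 -6 0.85; 0 0 0 0 0.5 -7 0.85; 0 0 0 0 0.5 -7 0.85"

```text
time: 22.5
eef_pos: [613.4, 4.5, 64.6]
ee_rot: [179.9, 0.0, 94.8]
contact_force: [-0.0, 0.2, -1.7]
finger_gap: 0.249
```

Free entry with no side force. I'll continue down.

jog_arm --targets "0 0 0 0 0 -2 0.85; 0 0 0 0 0 -4 0.85; 0 0 0 0 0 -6 0.85; 0 0 0 0 0 -8 0.85; 0 0 0 0 0 -10 0.85; 0 0 0 0 0 -11 0.85; 0 0 0 0 0 -12 0.85; 0 0 0 0 0 -12 0.85"

```text
time: 23.3
eef_pos: [613.3, 4.5, 52.5]
ee_rot: [179.9, 0.0, 94.8]
contact_force: [0.3, 0.2, -1.7]
finger_gap: 0.247
```

jog_arm --targets "0 0 0 0 0 -0.5 0.85; 0 0 0 0 0 -1 0.85; 0 0 0 0 0 -1.5 0.85; 0 0 0 0 0 -2 0.85; 0 0 0 0 0 -2 0.85; 0 0 0 0 0 -2 0.85; 0 0 0 0 0 -2 0.85; 0 0 0 0 0 -2 0.85"

```text
time: 24.1
eef_pos: [613.4, 4.5, 51.3]
ee_rot: [179.9, 0.0, 94.8]
contact_force: [-1.4, -0.2, 5.0]
finger_gap: 0.246
```

jog_arm --targets "0 0 0 0 0 0 0.5; 0 0 0 0 0 0 0.4; 0 0 0 0 0 1 0.4; 0 0 0 0 0 15 0.4; 0 0 0 0 0 40 0.3; 0 0 0 0 0 70 0.3; 0 0 0 0 0 95 0.3; 0 0 0 0 0 110 0.3"

```text
time: 24.9
eef_pos: [614.7, 4.3, 164.7]
ee_rot: [179.7, 0.1, 94.8]
contact_force: [0.4, 0.3, -0.3]
finger_gap: 0.699
```

```bash
python3 - <<'E'
from h import *
s=r.get_state();print(s['eef_pos'],s['ee_rot'],s['contact_force'],s['finger_gap'])
save('wrist','w17',scale=1.5); save('scene','s17',crop=(180,90,440,285),scale=3)
E
```

```text
[614.6737525    4.34975151 164.67532433] [1.79661160e+02 8.26830648e-02 9.48202731e+01] [ 0.37269678  0.32602575 -0.29959735] 0.6992433389478862
```

View pics/w17.png

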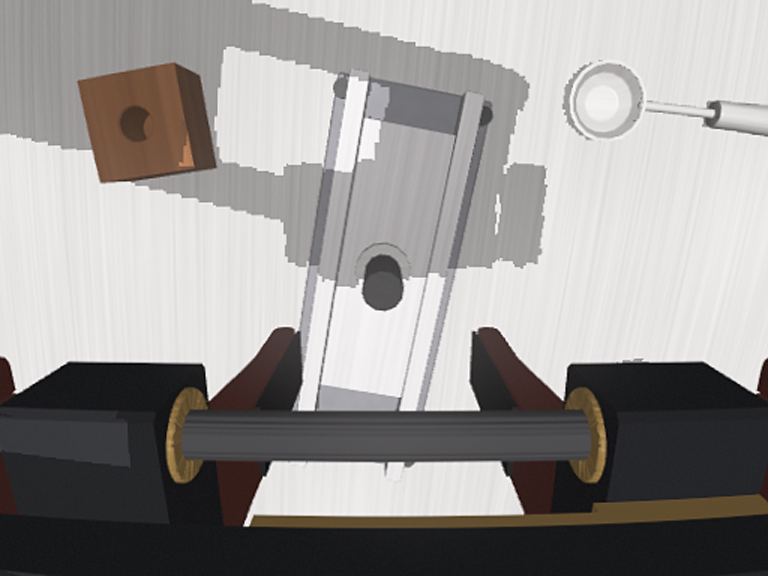

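View pics/s17.png

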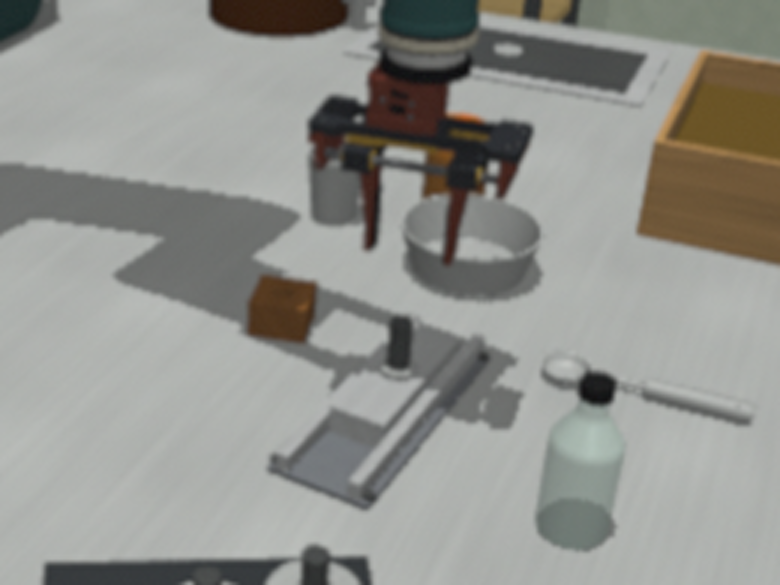

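```bash
cat >> h.py <<'E'
def rv(Rt):
    "rotvec (deg) from current pose to matrix Rt"
    return R.from_matrix(Rt@rot(r.get_state()['ee_rot']).T).as_rotvec(degrees=True)
def tool(t,x_up):
    "tool matrix with z=t, x as near x_up as can be"
    t=np.array(t,float)/np.linalg.norm(t); x=np.array(x_up,float); x-=t*(x@t); x/=np.linalg.norm(x)
    return np.column_stack([x,np.cross(t,x),t])
E
python3 - <<'E'
from h import *
s=r.get_state(); print(s['joints'],s['eef_pos'])
for d in (30,60): 
  a=np.radians(d); print(d,rv(tool([0,np.sin(a),-np.cos(a)],[0,np.cos(a),np.sin(a)])).round(1))
f=lambda x,y:(x/4.8+85,y/4.8+95)
print(at('top',f(277,478),85))
E
```

```text
[-6.01860550e+00  2.47049745e+01  8.87485965e+01 -1.82411673e-02
  6.60746820e+01 -1.08304090e+01] [615.50857701   4.27565218 164.83043752]
30 [30.1  1.7 -4.6]
60 [60.   2.9 -4.1]
[415.88479075 326.2400385   85.        ]
```

jog_arm --targets "0 0 0 0 0 40 0.2; 5 0 -1 -20 15 70 0.1; 10 0 -1.5 -45 35 90 0; 15 0 -2 -75 60 100 0; 20 1 -3 -105 85 100 0; 25 1 -4 -135 105 100 0; 30 1.7 -4.6 -160 120 100 0; 35 2 -4.6 -185 130 100 0"

```text
time: 25.8
eef_pos: [429.1, 135.4, 264.9]
ee_rot: [-179.9, -35.1, 89.9]
contact_force: [-0.3, -0.1, -0.2]
finger_gap: 0.999
```

```bash
python3 - <<'E'
from h import *
s=r.get_state(); print(s['joints'],s['eef_pos'],s['ee_rot'])
for d in (60,): 
  a=np.radians(d); print(d,rv(tool([0,np.sin(a),-np.cos(a)],[0,np.cos(a),np.sin(a)])).round(1))
save('wrist','w18',scale=1.5);ci=r.camera_info('wrist')
for l in r.landmark_of('cup_mid','wrist'): print(l['score'],px(l),at('wrist',px(l),42.5,ci))
E
```

```text
[-20.13669152   8.83536491 107.61291334  33.33615977  79.27416152
 -31.08075157] [429.06041348 135.37230393 264.89184298] [-179.89156763  -35.13056382   89.90395053]
60 [24.9 -0.1  0. ]
0.9 [247.6032 135.8976] [408.01505374 336.12022332  42.5       ]
```

View pics/w18.png

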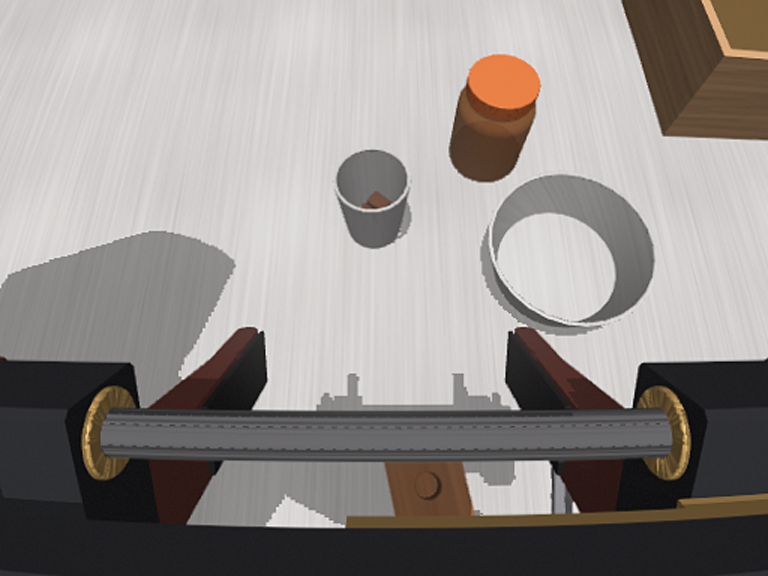

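```bash
python3 - <<'E'
from h import *
W=lambda p,z: at('wrist',np.array(p)/1.5,z)
print('rim',W((373,180),85),'near foot edge(+27)',W((374,248),0),'jar lid',W((504,81),110),'pan rim c',W((571,252),55),'panfloor',W((556,268),6))
for n,p,z in [('rimc top',[410,327],85)]: print(proj('wrist',p+[z])*1.5)
E
```

```text
rim [414.1396356  330.72970211  85.        ] near foot edge(+27) [412.56378279 306.91457579   0.        ] jar lid [531.49949608 419.00810195 110.        ] pan rim c [588.99865331 275.42127557  55.        ] panfloor [592.20391537 281.35257318   6.        ]
[368.16439486 183.68995186]
```

jog_arm --targets "4 0 0 -2 12 -15 0; 8 0 0 -4 28 -35 0; 12 0 0 -6 46 -60 0; 16 0 0 -8 64 -85 0; 20 0 0 -10 82 -110 0; 24 0 0 -12 98 -135 0; 25 0 0 -14 110 -155 0; 25 0 0 -15 115 -168 0"

```text
time: 26.7
eef_pos: [411.5, 250.0, 92.3]
ee_rot: [-178.7, -60.1, 89.0]
contact_force: [-0.2, -0.3, 0.5]
finger_gap: 1.004
```

```bash
python3 - <<'E'
from h import *
s=r.get_state(); print(s['joints'],s['eef_pos'],s['ee_rot'],s['contact_force'])
a=np.radians(60); print(rv(tool([0,np.sin(a),-np.cos(a)],[0,np.cos(a),np.sin(a)])).round(1))
save('wrist','w19',scale=1.5);ci=r.camera_info('wrist'); save('scene','s19',crop=(180,30,440,225),scale=3)
for l in r.landmark_of('cup_mid','wrist'): print(l['score'],px(l),at('wrist',px(l),42.5,ci))
E
```

```text
[-20.37278678  40.66499463 122.47586404  61.44754811  67.17779786
 -72.12778074] [411.49033406 250.03072245  92.25608065] [-178.6502403   -60.05903344   88.96707595] [-0.22226134 -0.27071884  0.49170419]
[-0.1 -0.7 -0.1]
0.93 [261.9904 196.9152] [414.02365386 331.48125768  42.5       ]
```

View pics/w19.png

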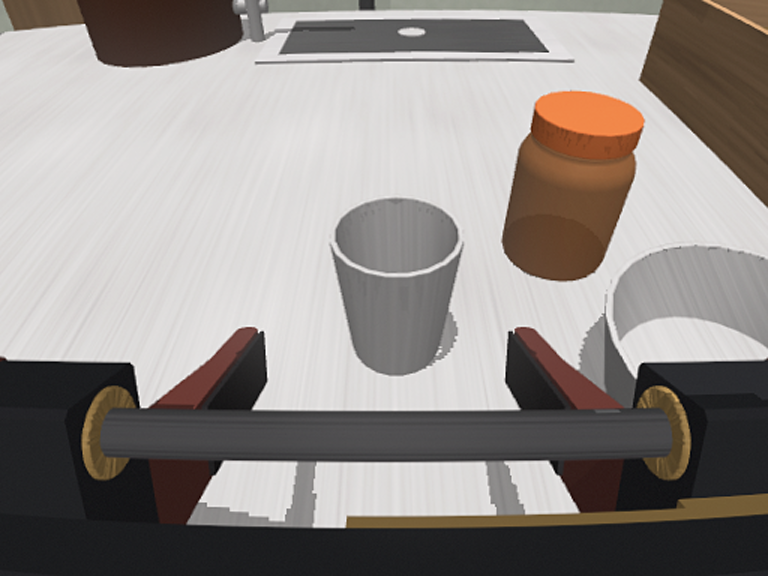

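View pics/s19.png

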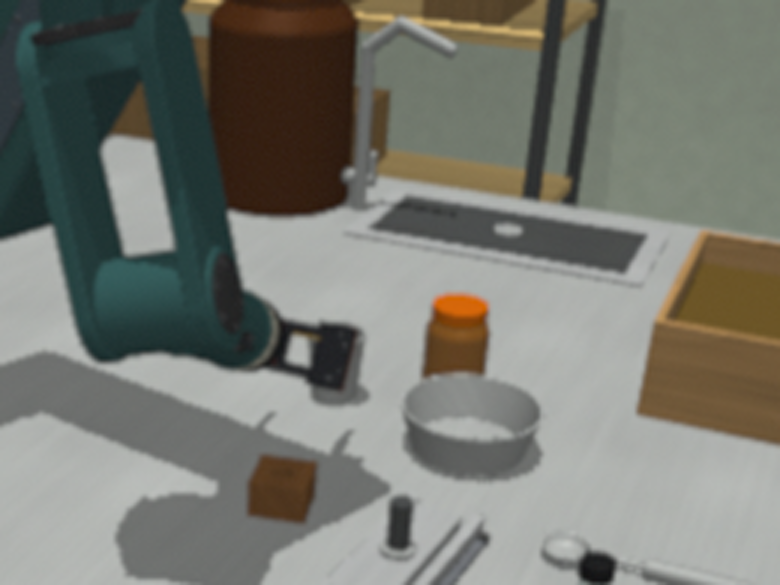

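jog_arm --targets "0 -0.7 0 1 10 -5 0; 0 -0.7 0 2 25 -13 0; 0 -0.7 0 2.5 42 -22 0; 0 -0.7 0 2.5 58 -30 0; 0 -0.7 0 2.5 74 -39 0; 0 -0.7 0 2.5 87 -46 0; 0 -0.7 0 2.5 95 -50 0; 0 -0.7 0 2.5 97 -51 0"

```text
time: 27.65
eef_pos: [414.6, 347.4, 43.3]
ee_rot: [179.6, -60.1, 90.6]
contact_force: [-0.7, -0.7, 0.9]
finger_gap: 1.0
```

```bash
python3 - <<'E'
from h import *
s=r.get_state(); print(s['joints'],s['eef_pos'],s['ee_rot'],s['contact_force'])
save('wrist','w20',scale=1.5);save('scene','s20',crop=(230,90,390,210),scale=5)
E
```

```text
[ -7.20722508  47.45390301 123.20672733  77.53143136  61.67336814
 -79.68721364] [414.58018462 347.39579186  43.34557347] [179.61257267 -60.06210906  90.56775984] [-0.74860171 -0.68722504  0.88894961]
```

View pics/w20.png

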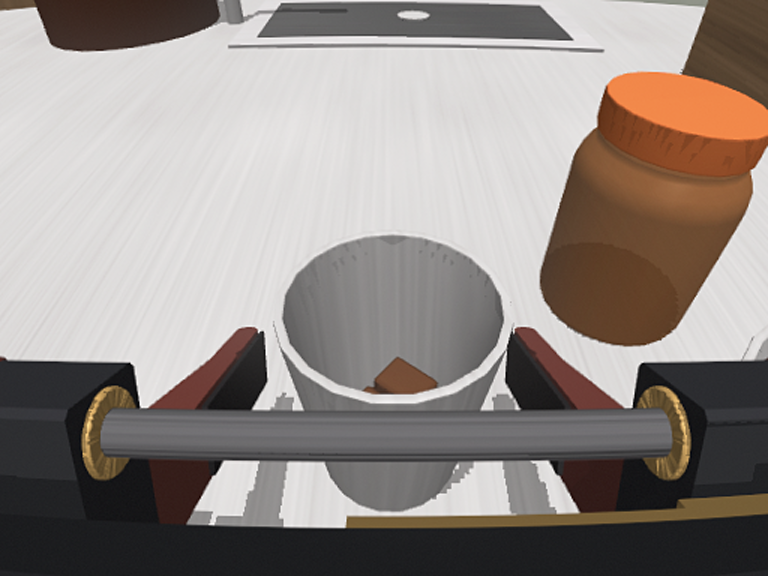

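View pics/s20.png

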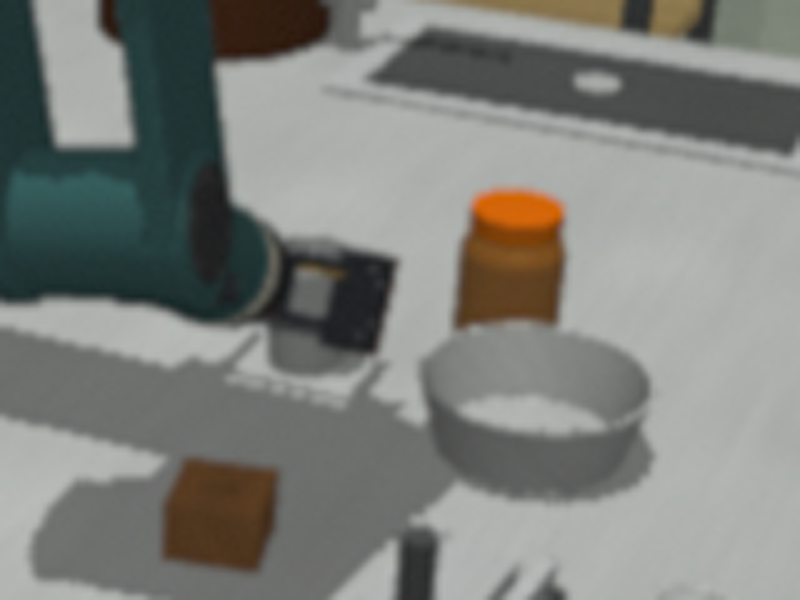

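jog_arm --targets "0 0 0 0 0 0 0.4; 0 0 0 0 0 0 0.5; 0 0 0 0 0 0 0.5; 0 0 0 0 0 0 0.5; 0 0 0 0 0 0 0.5; 0 0 0 0 0 0 0.5; 0 0 0 0 0 0 0.5; 0 0 0 0 0 0 0.5" --force 25

```text
time: 28.55
eef_pos: [414.8, 346.9, 43.6]
ee_rot: [179.6, -60.1, 90.5]
contact_force: [2.1, -2.1, 3.1]
finger_gap: 0.706
```

```bash
python3 - <<'E'
from h import *
s=r.get_state(); print(s['joints'],s['eef_pos'],s['ee_rot'],s['contact_force'],s['finger_gap'])
save('wrist','w21',scale=1.5)
E
```

```text
[ -7.29098842  47.44010476 123.2230867   77.51576224  61.70329318
 -79.69716178] [414.83393142 346.89476915  43.61284315] [179.60607303 -60.08931077  90.51479464] [ 2.06278755 -2.08020292  3.14372494] 0.7064578849322648
```

View pics/w21.png

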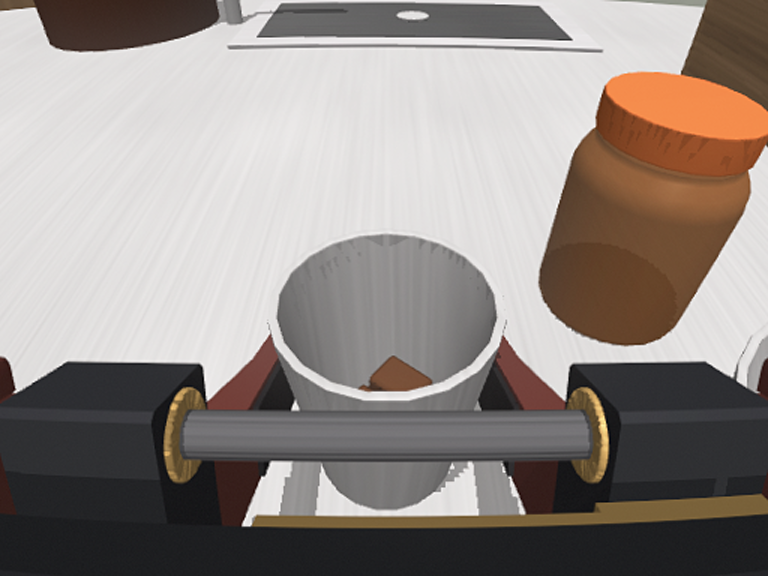

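jog_arm --targets "0 0 0 0 0 8 0.5; 0 0 0 0 -5 25 0.5; 0 0 0 0 -10 48 0.5; 0 0 0 0 -20 72 0.5; 0 0 0 0 -25 96 0.5; 0 0 0 5 -28 116 0.5; 0 0 0 12 -30 128 0.5; 0 0 0 16 -30 130 0.5"

```text
time: 29.4
eef_pos: [431.0, 316.7, 174.6]
ee_rot: [179.3, -60.0, 90.8]
contact_force: [-0.3, 0.3, -2.5]
finger_gap: 0.703
```

jog_arm --targets "0 0 0 12 0 0 0.5; 0 0 0 30 0 0 0.5; 0 0 0 50 0 0 0.5; 0 0 0 72 1 0 0.5; 0 0 0 94 2 0 0.5; 0 0 0 114 3 0 0.5; 0 0 0 128 4 0 0.5; 0 0 0 134 4 0 0.5"

```text
time: 30.2
eef_pos: [566.2, 320.8, 173.2]
ee_rot: [179.4, -60.0, 90.7]
contact_force: [0.5, 0.4, -1.7]
finger_gap: 0.705
```

```bash
python3 - <<'E'
from h import *
s=r.get_state(); print(s['joints'],s['eef_pos'],s['ee_rot'],s['contact_force'],s['finger_gap'])
T=rot(s['ee_rot']); c=T.T@np.array([0,0,1.])
tn=np.array([0,np.cos(np.radians(3)),-np.sin(np.radians(3))])
B=tool(tn,[0,0,1])
ph0=np.arctan2(c[1],c[0])
for ph in (60,90,110,138,145):
    # roll about tool z by ph
    Rt=B@R.from_euler('z',ph,degrees=True).as_matrix()
    cc=Rt@c; print(ph,cc.round(2),'tilt',np.degrees(np.arccos(cc[2])).round(1),R.from_matrix(Rt@T.T).as_rotvec(degrees=True).round(1))
save('scene','s22',crop=(180,50,440,245),scale=3)
E
```

```text
[ -7.92824349  35.78197268 102.46394853  63.74882584  72.93649703
 -46.71125388] [566.24843073 320.82049229 173.20898881] [179.42719164 -59.96628649  90.70304   ] [ 0.47364821  0.42309277 -1.6824827 ] 0.7046498135094199
60 [ 0.75 -0.48  0.45] tilt 63.0 [ 24.4  58.3 -17.3]
90 [ 0.87 -0.5   0.02] tilt 88.8 [ 21.1  87.3 -25.9]
110 [ 0.81 -0.52 -0.27] tilt 105.9 [ 18.  106.5 -31.6]
138 [ 0.58 -0.53 -0.62] tilt 128.3 [ 12.3 133.3 -39.5]
145 [ 0.49 -0.54 -0.68] tilt 133.2 [ 10.6 139.9 -41.5]
```

View pics/s22.png

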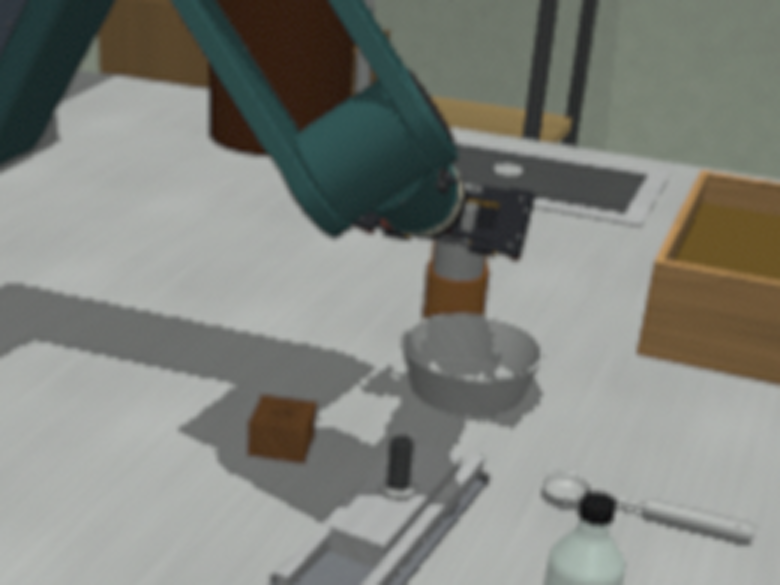

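jog_arm --targets "2 5 -1.5 0 0 0 0.5; 5 12 -3.6 0 0 0 0.5; 8 19 -5.7 0 0 0 0.5; 11 26.5 -8 0 0 0 0.5; 14 34 -10 0 0 0 0.5; 17 41 -12 0 0 0 0.5; 20 48 -14.3 0 0 0 0.5; 23 55 -16.3 0 0 0 0.5"

```text
time: 31.05
eef_pos: [566.2, 320.7, 172.7]
ee_rot: [-95.2, -32.9, 3.6]
contact_force: [-1.0, 0.3, -1.7]
finger_gap: 0.706
```

```bash
cat > pr.py <<'E'
from h import *
s=r.get_state(); print(s['joints'].round(1),s['eef_pos'].round(1),s['contact_force'].round(1),s['finger_gap'])
T=rot(s['ee_rot']); T0=rot([179.43,-59.97,90.7]); c=T0.T@np.array([0,0,1.])
print('cup axis now',(T@c).round(2))
B=tool([0,np.cos(np.radians(3)),-np.sin(np.radians(3))],[0,0,1])
for ph in (85,110,130,138,145,155):
    Rt=B@R.from_euler('z',ph,degrees=True).as_matrix(); cc=Rt@c
    print(ph,cc.round(2),'tilt',np.degrees(np.arccos(cc[2])).round(1),R.from_matrix(Rt@T.T).as_rotvec(degrees=True).round(1))
E
python3 pr.py
```

```text
[-12.8  52.2 102.1  75.9  91.9  -8. ] [566.2 320.7 172.7] [-1.   0.3 -1.7] 0.7056816812294775
cup axis now [ 0.73 -0.45  0.5 ]
85 [ 0.86 -0.5   0.1 ] tilt 84.5 [ 1.1 28.  -2.5]
110 [ 0.81 -0.52 -0.27] tilt 105.9 [ 0.9 52.9 -4.1]
130 [ 0.66 -0.53 -0.53] tilt 122.2 [ 0.7 72.9 -5.3]
138 [ 0.58 -0.53 -0.62] tilt 128.3 [ 0.6 80.9 -5.8]
145 [ 0.49 -0.54 -0.68] tilt 133.2 [ 0.5 87.9 -6.3]
155 [ 0.36 -0.54 -0.76] tilt 139.4 [ 0.4 97.8 -6.9]
```

jog_arm --targets "0 6 -0.5 -3 2 -2 0.5; 0 13 -1 -7 4 -5 0.5; 0 20 -1.5 -10 6 -8 0.5; 0 27 -2.5 -14 9 -11 0.5; 0 34 -3 -18 12 -14 0.5; 0 40 -3.3 -18 12 -15 0.5; 0 46 -3.7 -18 12 -15 0.5; 0 52 -4 -18 12 -15 0.5"

```text
time: 31.85
eef_pos: [547.5, 332.9, 157.1]
ee_rot: [-94.0, 19.4, -0.9]
contact_force: [0.1, -0.2, -1.4]
finger_gap: 0.71
```

```bash
python3 pr.py; python3 -c "
from h import *
save('scene','s23',crop=(180,50,440,245),scale=3)"
```

```text
[-12.1  53.9 104.6  76.9  91.   40.4] [547.5 332.9 157.1] [ 0.1 -0.2 -1.4] 0.7103308956022907
cup axis now [ 0.82 -0.51 -0.26]
85 [ 0.86 -0.5   0.1 ] tilt 84.5 [  0.9 -24.4   1. ]
110 [ 0.81 -0.52 -0.27] tilt 105.9 [ 0.8  0.6 -0.5]
130 [ 0.66 -0.53 -0.53] tilt 122.2 [ 0.7 20.5 -1.7]
138 [ 0.58 -0.53 -0.62] tilt 128.3 [ 0.7 28.5 -2.1]
145 [ 0.49 -0.54 -0.68] tilt 133.2 [ 0.6 35.5 -2.5]
155 [ 0.36 -0.54 -0.76] tilt 139.4 [ 0.6 45.5 -3.1]
```

View pics/s23.png

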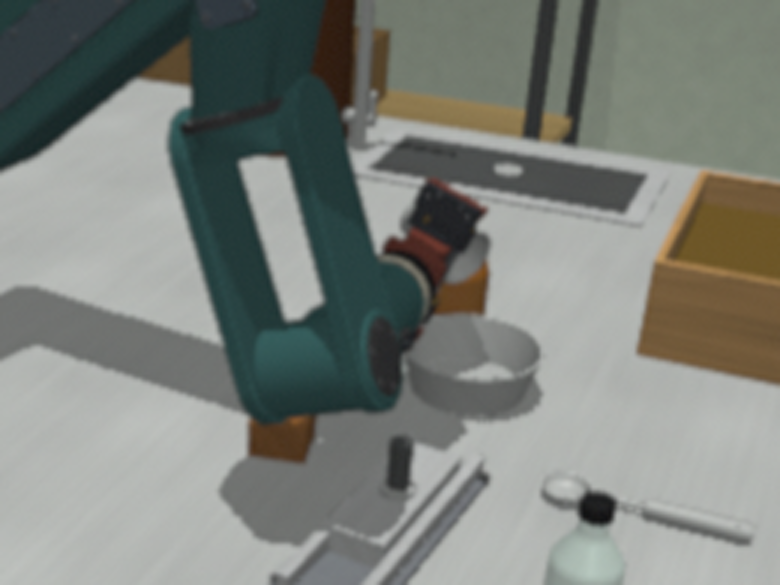

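jog_arm --targets "0 4 0 0 0 0 0.5; 0 8 -0.5 0 0 0 0.5; 0 12 -1 0 0 0 0.5; 0 16 -1.3 0 0 0 0.5; 0 20 -1.7 0 0 0 0.5; 0 24 -2 0 0 0 0.5; 0 28 -2 0 0 0 0.5; 0 30 -2.2 0 0 0 0.5"

```text
time: 32.7
eef_pos: [547.2, 333.0, 156.9]
ee_rot: [-95.6, 49.7, -4.1]
contact_force: [-0.1, 0.0, -1.1]
finger_gap: 0.705
```

jog_arm --targets "0 0 0 0 0 0 0.5; 0 0 0 0 0 0 0.5; 0 0 0 0 0 0 0.5; 0 4 0 2 0 0 0.5; 0 8 0 4 0 0 0.5; 0 12 0 6 0 0 0.5; 0 15 0 8 0 0 0.5; 0 15 0 8 0 0 0.5"

```text
time: 33.5
eef_pos: [555.5, 333.0, 156.8]
ee_rot: [-98.1, 64.6, -6.2]
contact_force: [-0.4, 0.3, -0.8]
finger_gap: 0.709
```

```bash
python3 pr.py; python3 -c "
from h import *
save('scene','s24',crop=(260,80,420,200),scale=5);save('wrist','w24',scale=1.5)"
```

```text
[-11.8  54.3 102.9  76.7  91.8  87. ] [555.5 333.  156.8] [-0.4  0.3 -0.8] 0.708769802391599
cup axis now [ 0.37 -0.54 -0.75]
85 [ 0.86 -0.5   0.1 ] tilt 84.5 [  1.1 -69.7   2.9]
110 [ 0.81 -0.52 -0.27] tilt 105.9 [  0.9 -44.8   1.5]
130 [ 0.66 -0.53 -0.53] tilt 122.2 [  0.7 -24.8   0.3]
138 [ 0.58 -0.53 -0.62] tilt 128.3 [  0.6 -16.8  -0.2]
145 [ 0.49 -0.54 -0.68] tilt 133.2 [ 0.5 -9.8 -0.6]
155 [ 0.36 -0.54 -0.76] tilt 139.4 [ 0.4  0.2 -1.1]
```

View pics/s24.png

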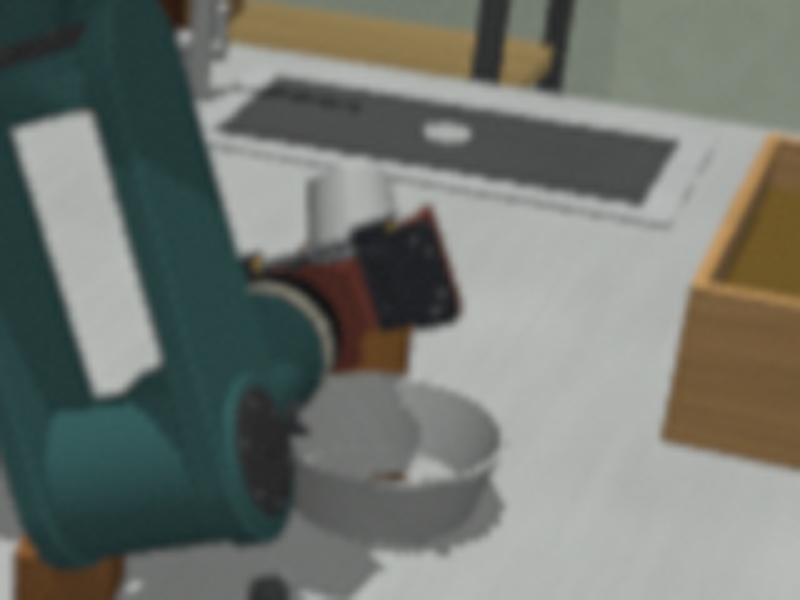

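View pics/w24.png

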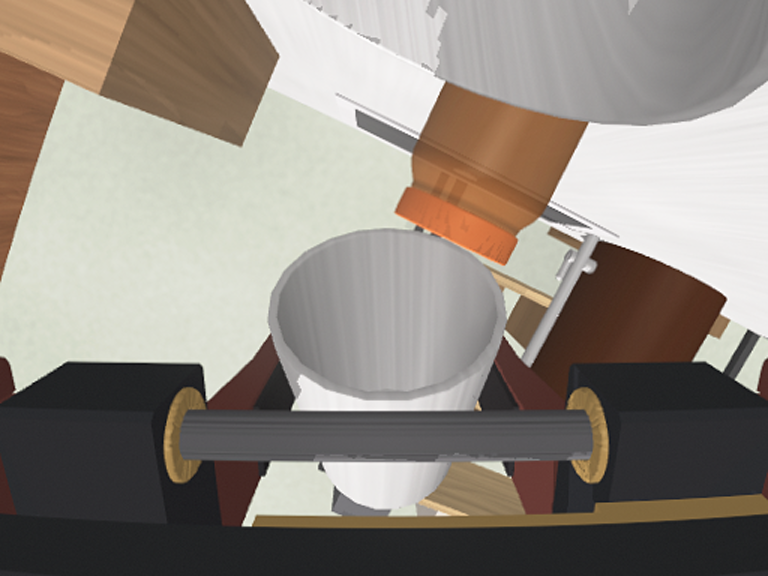

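jog_arm --targets "0 3 0 0 0 0 0.5; 0 -6 0 0 0 0 0.5; 0 2 0 0 0 0 0.5; 0 -8 0 -2 0 0 0.5; 0 -15 0 -4 0 4 0.5; 0 -22 0 -6 0 8 0.5; 0 -30 0 -8 0 12 0.5; 0 -38 1 -8 0 15 0.5"

```text
time: 34.4
eef_pos: [546.1, 333.1, 172.0]
ee_rot: [-94.1, 26.3, -2.1]
contact_force: [0.0, -0.1, -1.4]
finger_gap: 0.706
```

```bash
cat >pb.py <<'E'
from h import *
s=r.get_state(); print(s['joints'].round(1),s['eef_pos'].round(1),s['contact_force'].round(1),s['finger_gap'])
T=rot(s['ee_rot']); T0=rot([179.6,-60.09,90.51])
print(R.from_matrix(T0@T.T).as_rotvec(degrees=True).round(1))
E
python3 pb.py
```

```text
[-12.2  52.2 105.7  77.6  91.   47.9] [546.1 333.1 172. ] [ 0.  -0.1 -1.4] 0.7059078589127254
[ -16.7 -112.3   34.1]
```

jog_arm --targets "-1 -7 2 0 0 0 0.5; -2 -15 4.5 0 0 0 0.5; -3.3 -22.5 6.8 0 0 0 0.5; -4.5 -30 9.1 -4 0 0 0.5; -5.6 -37.5 11.4 -10 0 0 0.5; -6.7 -45 13.6 -18 0 0 0.5; -7.8 -52.5 16 -28 0 0 0.5; -8.9 -60 18.2 -40 0 0 0.5"

```text
time: 35.2
eef_pos: [505.9, 333.0, 172.0]
ee_rot: [-111.1, -32.3, 19.2]
contact_force: [-0.6, 0.9, -1.1]
finger_gap: 0.709
```

```bash
python3 pb.py
```

```text
[ -9.9  42.8 105.2  66.   83.9  -3.5] [505.9 333.  172. ] [-0.6  0.9 -1.1] 0.7090144666359434
[ -7.8 -51.9  15.8]
```

jog_arm --targets "-1.1 -7 2 -12 2 0 0.5; -2.2 -14.5 4.4 -30 4 -5 0.5; -3.4 -22 6.7 -48 6 -15 0.5; -4.5 -29.5 9 -64 9 -27 0.5; -5.6 -37 11.3 -77 11 -40 0.5; -6.7 -44.5 13.5 -86 13 -52 0.5; -7.8 -51.9 15.8 -91 14 -60 0.5; -7.8 -51.9 15.8 -91 14 -62 0.5"

```text
time: 36.0
eef_pos: [412.2, 347.6, 110.1]
ee_rot: [179.6, -60.1, 90.7]
contact_force: [0.1, 1.0, -1.6]
finger_gap: 0.71
```

```bash
python3 pb.py; python3 -c "
from h import *
save('scene','s26',crop=(230,70,420,213),scale=4);save('wrist','w26',scale=1.5);save('top','t26',scale=1.5)"
```

```text
[ -7.2  38.1 123.4  72.9  64.  -69.8] [412.2 347.6 110.1] [ 0.1  1.  -1.6] 0.7098168877557786
[ 0.   0.  -0.1]
```

View pics/s26.png

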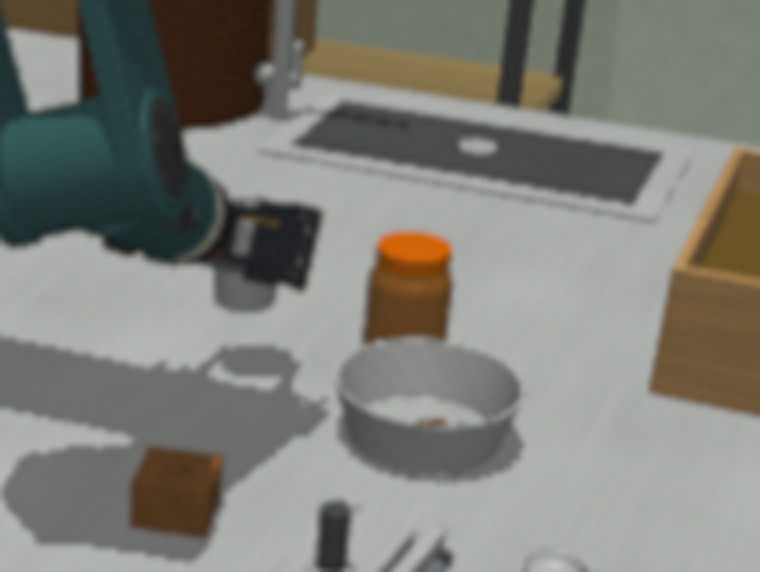

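View pics/w26.png

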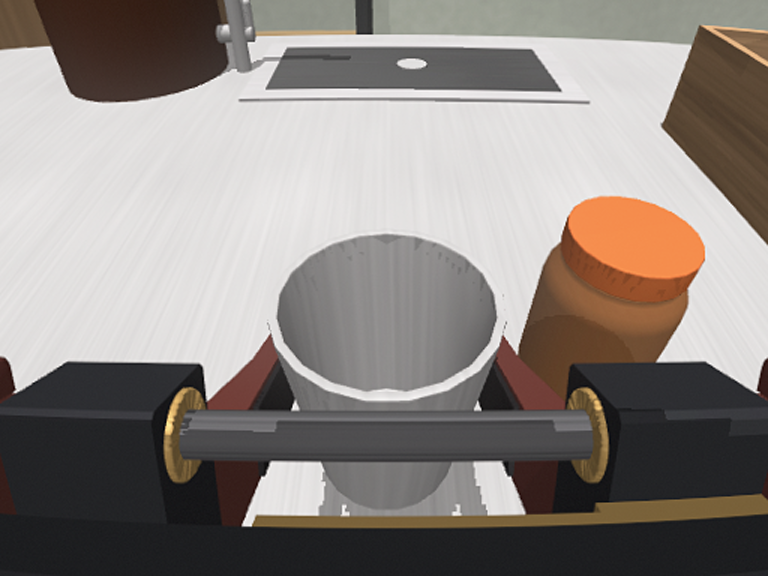

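View pics/t26.png

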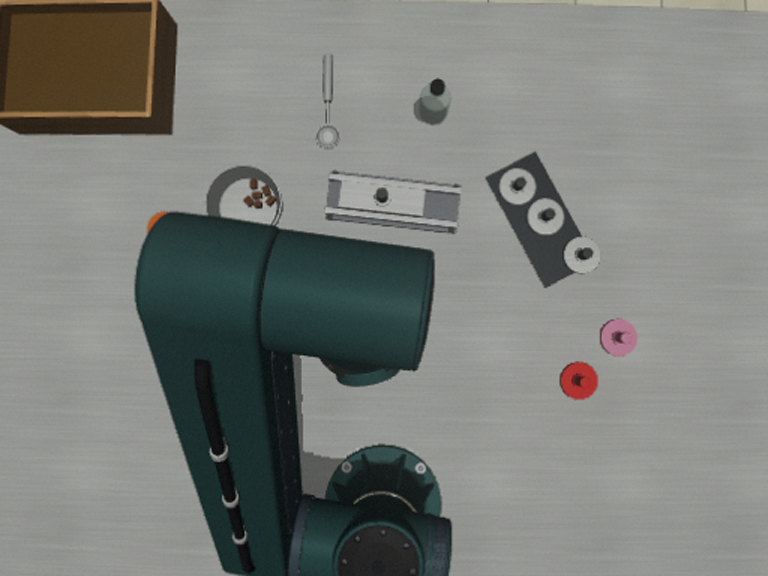

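jog_arm --targets "0 0 0 1 0 -8 0.5; 0 0 0 2 0 -20 0.5; 0 0 0 2 -0.5 -34 0.5; 0 0 0 2 -0.5 -48 0.5; 0 0 0 2 -0.5 -57 0.5; 0 0 0 2 -0.5 -62 0.5; 0 0 0 2 -0.5 -64.5 0.5; 0 0 0 2 -0.5 -65 0.5"

```text
time: 36.95
eef_pos: [417.8, 346.5, 45.1]
ee_rot: [179.8, -60.1, 90.3]
contact_force: [0.2, -0.4, -1.9]
finger_gap: 0.709
```

jog_arm --targets "0 0 0 0 0 -0.5 0.5; 0 0 0 0 0 -1 0.5; 0 0 0 0 0 -1.5 0.5; 0 0 0 0 0 -2 0.5; 0 0 0 0 0 -2 0.5; 0 0 0 0 0 -2 0.5; 0 0 0 0 0 -2 0.5; 0 0 0 0 0 -2 0.5"

```text
time: 37.75
eef_pos: [417.9, 346.6, 43.6]
ee_rot: [179.8, -60.2, 90.3]
contact_force: [1.2, -2.8, 5.0]
finger_gap: 0.709
```

Contact at the original height. I'll open, then back straight out along the tool.

jog_arm --targets "0 0 0 0 0 0.5 0.4; 0 0 0 0 0 0.5 0.2; 0 0 0 0 0 0.5 0; 0 0 0 0 0 0.5 0; 0 0 0 0 0 0.5 0; 0 0 0 0 -4 2.8 0; 0 0 0 0 -13 8 0; 0 0 0 0 -26 15.5 0"

```text
time: 38.55
eef_pos: [417.4, 320.2, 59.3]
ee_rot: [179.8, -60.2, 90.3]
contact_force: [0.8, -0.8, -1.1]
finger_gap: 0.999
```

jog_arm --targets "0 0 0 0 -15 9 0; 0 0 0 0 -32 18.5 0; 0 0 0 0 -50 29 0; 0 0 0 0 -68 39 0; 0 0 0 0 -86 55 0; 0 0 0 0 -104 80 0; -5 0 0 2 -122 110 0.1; -10 0 0 5 -140 140 0.2"

```text
time: 39.35
eef_pos: [422.0, 178.0, 199.8]
ee_rot: [-179.8, -49.9, 89.8]
contact_force: [0.9, -0.4, 0.1]
finger_gap: 0.855
```

```bash
python3 -c "
from h import *
s=r.get_state(); print(s['joints'].round(1),s['eef_pos'],s['ee_rot'],s['contact_force'],s['finger_gap'])
print(rv(tool([0,0,-1],[-.0,1,0])))
save('wrist','w28',scale=1.5);save('top','t28',crop=(120,80,420,260),scale=2.6)"
```

```text
[-24.2  20.8 116.   46.2  75.3 -49.6] [421.98070405 178.04564833 199.79702979] [-179.81659887  -49.94329881   89.81740797] [ 0.88563664 -0.37720125  0.12246861] 0.8554686881281298
[-49.94346644  -0.09205818   0.09094833]
```

View pics/w28.png

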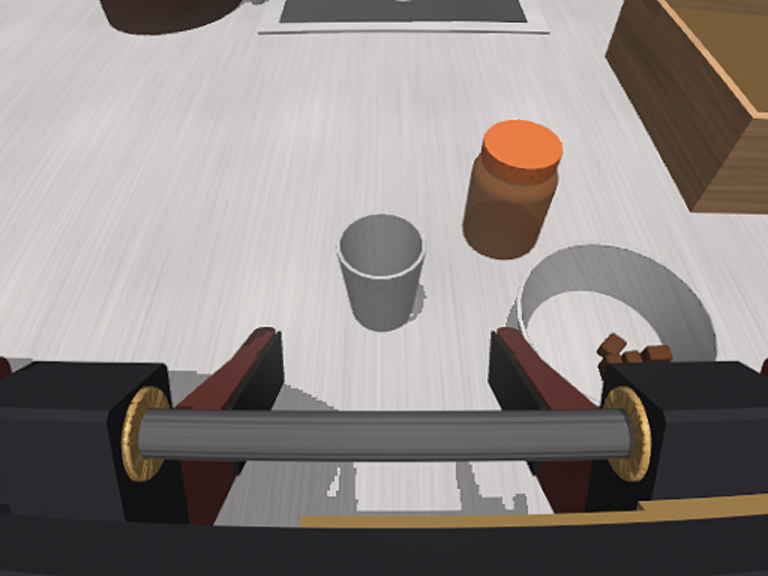

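View pics/t28.png

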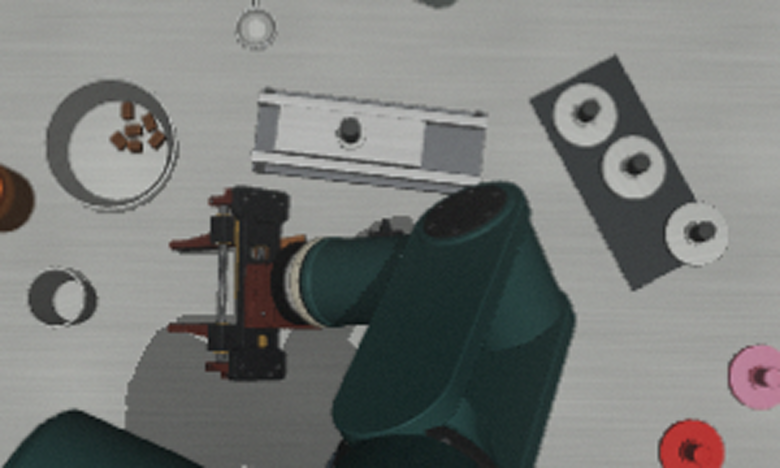

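```bash
python3 -c "
from h import *
for p in [(697,233),(634,166),(585,114)]: q=at('top',(p[0]/2.6+120,p[1]/2.6+80),10); print(q,st(q))"
```

```text
[ 506.62269304 -403.17488371   10.        ] (np.float64(-106.2), np.float64(38.8))
[ 585.16423082 -328.32167441   10.        ] (np.float64(-1.3), np.float64(11.0))
[ 646.48938637 -270.01555559   10.        ] (np.float64(80.5), np.float64(-10.5))
```

jog_arm --targets "-7 0 0 0 -25 0 0.3; -14 0 0 0 -50 0 0.3; -21 0 0 0 -80 0 0.3; -28 0 0 0 -110 0 0.3; -35 0 0 0 -140 0 0.3; -42 0 0 0 -170 -10 0.3; -50 0 0 0 -200 -20 0.3; -50 0 0 5 -230 -20 0.3"

```text
time: 40.25
eef_pos: [427.2, -49.8, 181.9]
ee_rot: [179.9, 0.4, 90.9]
contact_force: [1.0, 0.7, 0.1]
finger_gap: 0.698
```

```bash
python3 -c "
from h import *
s=r.get_state(); print(s['joints'].round(1),s['eef_pos'],s['ee_rot'],s['contact_force'],s['finger_gap'])"
```

```text
[-15.6   9.1 109.6  -0.4  61.1 -16.3] [427.24152447 -49.76422742 181.90688232] [179.89813407   0.3681896   90.94408307] [1.03719078 0.67993677 0.1324864 ] 0.6983169428611673
```

jog_arm --targets "0 0 -5 8 -35 0 0.3; 0 0 -10 18 -80 0 0.3; 0 0 -15 28 -128 0 0.3; 0 0 -20 40 -176 0 0.3; 0 0 -26 52 -224 -10 0.3; 0 0 -32 62 -270 -30 0.3; 0 0 -37 72 -315 -55 0.3; 0 0 -41 78 -345 -75 0.3" --force 8

```text
time: 41.05
eef_pos: [504.1, -397.3, 104.5]
ee_rot: [-180.0, 0.4, 49.7]
contact_force: [0.3, 0.7, 0.4]
finger_gap: 0.696
```

```bash
python3 -c "
from h import *
s=r.get_state(); print(s['joints'].round(1),s['eef_pos'],s['ee_rot'],s['contact_force'],s['finger_gap'])
save('wrist','w29',scale=1.5)
W=lambda p,z: at('wrist',np.array(p)/1.5,z)
ci=r.camera_info('wrist')
for l in r.landmark_of('plate1_knob','wrist'): print(l['score'],px(l),at('wrist',px(l),30,ci))
"
```

```text
[-44.2  30.7  88.   -0.4  61.3  -3.7] [ 504.06886751 -397.3488416   104.46274823] [-179.98424523    0.38480644   49.69560122] [0.31237809 0.65733332 0.40028674] 0.6960821168912169
0.91 [281.9072  51.1872] [ 586.1726817  -331.58649143   30.        ]
```

View pics/w29.png

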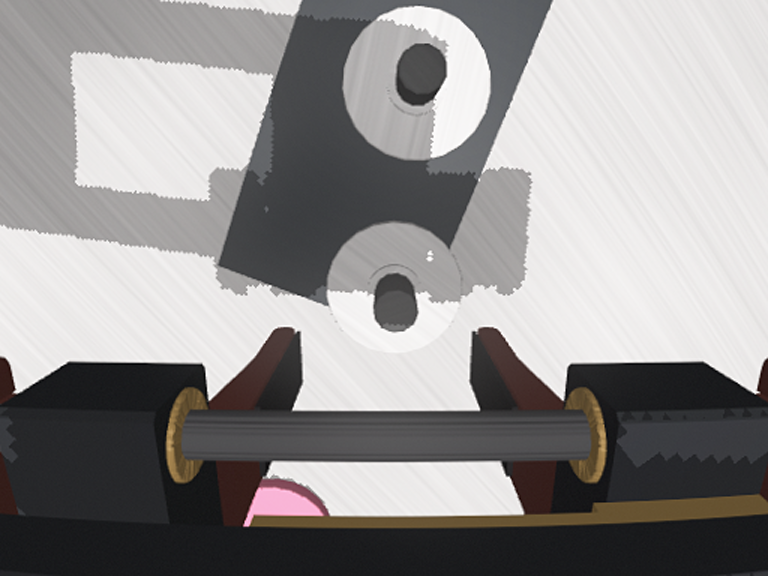

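```bash
python3 -c "
from h import *
W=lambda p,z: at('wrist',np.array(p)/1.5,z)
print(W((395,287),10),W((396,312),50))"
```

```text
[ 507.78425522 -399.98733333   10.        ] [ 506.3756585  -401.42653519   50.        ]
```

jog_arm --targets "0 0 0 1 -2 -15 0.3; 0 0 0 2 -4 -35 0.3; 0 0 0 3 -5 -55 0.3; 0 0 0 3 -5 -72 0.3; 0 0 0 3 -5 -84 0.3; 0 0 0 3 -5 -89 0.3; 0 0 0 3 -5 -90 0.5; 0 0 0 3 -5 -90 0.85"

```text
time: 41.95
eef_pos: [506.2, -402.9, 12.4]
ee_rot: [-179.8, 0.4, 49.7]
contact_force: [0.5, 0.3, 0.1]
finger_gap: 0.557
```

jog_arm --targets "0 0 0 0 0 0 0.85; 0 0 0 0 0 0 0.85; 0 0 0 0 0 0 0.85; 0 0 0 0 0 0 0.85; 0 0 0 0 0 0 0.85; 0 0 0 0 0 -0.5 0.85; 0 0 0 0 0 -0.5 0.85; 0 0 0 0 0 -0.5 0.85"

```text
time: 42.75
eef_pos: [506.1, -402.8, 12.9]
ee_rot: [-179.8, 0.4, 49.7]
contact_force: [-2.5, 2.5, 8.8]
finger_gap: 0.246
```

jog_arm --targets "0 0 0 0 4 0 0.85; 0 0 0 0 12 0 0.85; 0 0 0 1 22 0 0.85; 0 0 0 1 32 0 0.85; 0 0 0 2 42 0 0.85; 0 0 0 2 49 0 0.85; 0 0 0 2 52 0 0.85; 0 0 0 2 52 0 0.85"

```text
time: 43.55
eef_pos: [508.1, -349.4, 12.9]
ee_rot: [-179.8, 0.4, 49.7]
contact_force: [0.9, 2.6, 2.8]
finger_gap: 0.252
```

```bash
python3 -c "
from h import *
s=r.get_state(); print(s['joints'].round(1),s['eef_pos'],s['ee_rot'],s['contact_force'],s['finger_gap'])
save('scene','s30',crop=(160,200,320,320),scale=5)
"
```

```text
[-40.7  35.9  94.7  -0.5  49.7  -0.1] [ 508.11330198 -349.36229159   12.87905159] [-179.7558117     0.36120629   49.72556544] [0.85748518 2.63053864 2.82230784] 0.25178127106759224
```

View pics/s30.png

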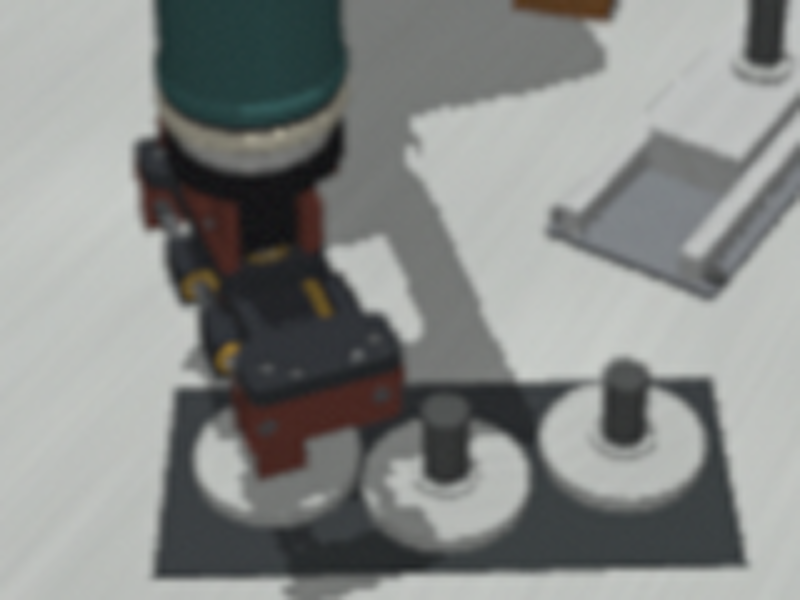

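jog_arm --targets "0 0 0 -1 -0.5 0 0.85; 0 0 0 -2.5 -1.5 0 0.85; 0 0 0 -4 -2 0 0.85; 0 0 0 -4 -2 0 0.85; 0 0 0 -4 -2 0 0.85; 0 0 0 -4 -2 0.3 0.85; 0 0 0 -4 -2 0.3 0.6; 0 0 0 -4 -2 0.3 0.4"

```text
time: 44.4
eef_pos: [503.4, -351.3, 13.0]
ee_rot: [-179.7, 0.4, 49.7]
contact_force: [0.5, 0.6, 0.3]
finger_gap: 0.39
```

jog_arm --targets "0 0 0 0 0 0 0.4; 0 0 0 0 0 2 0.4; 0 0 0 0 0 20 0.4; 0 0 0 0 0 50 0.4; 0 0 0 -15 10 80 0.3; 0 0 0 -30 40 110 0.3; 0 0 0 -45 80 140 0.3; 0 0 5 -55 125 160 0.3"

```text
time: 45.2
eef_pos: [448.5, -228.3, 173.9]
ee_rot: [-179.8, 0.4, 54.7]
contact_force: [0.3, 0.1, 0.2]
finger_gap: 0.695
```

jog_arm --targets "0 0 5 0 40 10 0.2; 0 0 10 0 80 20 0.2; 0 0 15 0 125 20 0.2; 0 0 20 0 170 20 0.2; 0 0 25 -5 215 20 0.2; 0 0 30 -10 255 20 0.2; 0 0 35 -20 285 20 0.2; 0 0 35 -20 290 20 0.2"

```text
time: 46.0
eef_pos: [426.6, 64.2, 193.9]
ee_rot: [-179.7, 0.3, 89.9]
contact_force: [0.1, -0.1, -0.5]
finger_gap: 0.799
```

```bash
python3 -c "
from h import *
s=r.get_state(); print(s['time'],s['joints'].round(1),s['eef_pos'],s['contact_force'],s['finger_gap'])
save('scene','s31',crop=(120,90,450,330),scale=2.4)
im=save('top','t31',crop=(100,80,420,220),scale=2.5)
a=np.load('pics/top0.npy')
"
```

```text
46.0 [-3.000e-01  8.600e+00  1.082e+02 -4.000e-01  6.350e+01 -1.000e-01] [426.56192283  64.21445904 193.90815865] [ 0.06858611 -0.0512037  -0.47863604] 0.7992692301336299
```

View pics/s31.png

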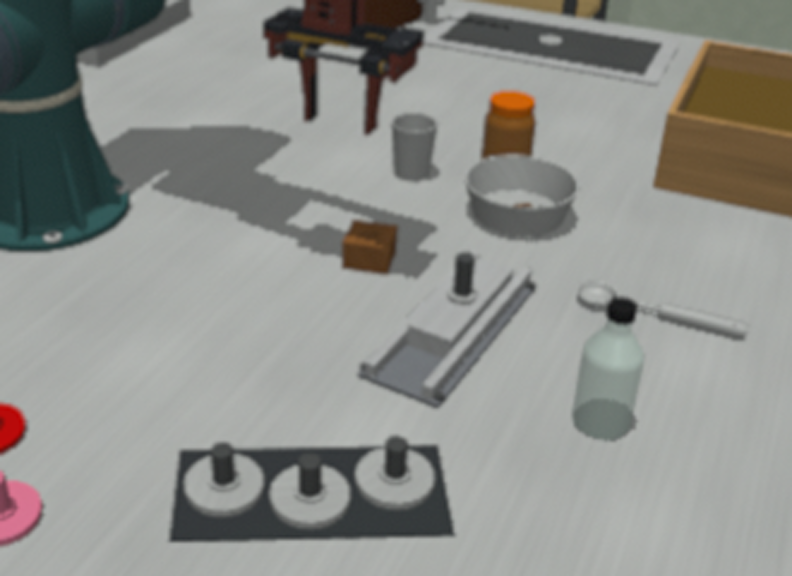

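View pics/t31.png

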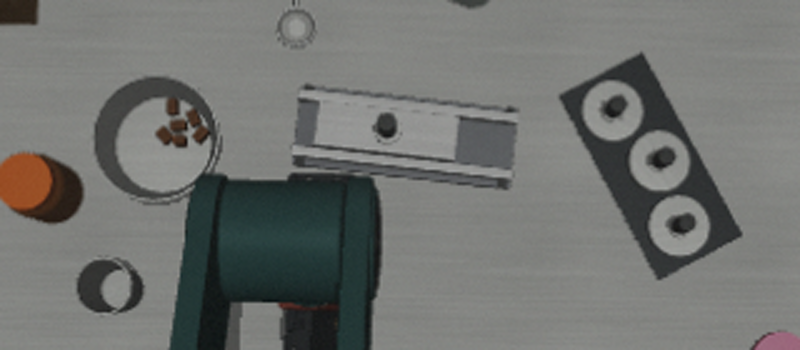

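```bash
python3 -c "
from h import *
print(r.hand_in())"
```

```text
the job is handed in; nothing more can be done
None
```

The job is handed in at about 46 s, with everything in place in my last pictures. The hand-in gave no verdict.

- **Plates:** I slid all three steel plates onto the mat by their knobs. Plate 3 was later found knocked partly off the mat while the arm was away, after the pour. I slid it back last. In the final top picture all three lie wholly on the mat, with about 9 mm or more to spare at the tightest edges checked. While first sliding plate 3, the force reading briefly showed the arm carrying part of its weight. I lowered the grip at once, and the measured height changed by under a millimetre.
- **Pin:** I set the tip on the bar about 30 mm short of the hole and slid it under light pressure until it dropped in. I then pushed it home before pouring. Contact came at the height where the collar should meet the bar (51.3 mm, as expected), and the pictures show it upright.
- **Pour:** The top picture shows six chunks in the pan. The cup stands upright near where it began, and a look inside from an angle showed no chunks, though its floor was not fully in view.
- **Left alone:** I did not touch the jar or the red and pink look-alike plates.
- **Disagreement:** The three cameras differed by up to about 7 mm on the hole's position. I relied on the wrist camera's relative view, and the pin went in with no side force.

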